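# Load the filler's wiper plates into the wash rack

## Task

Get the filling machine's blue wiper plates ready for the washer: swing the wash rack's retaining arm right up and back, stand every loose plate on edge in a slot of its own, grip rib uppermost and foot down on the slot's floor, then swing the arm back down over them until it lies home in its catch. Leave the jars alone.

Things in the scene. Friction and masses are not known exactly. Their poses are not given: they have to be found in the camera images.
- plate0: blue plastic wiper plate, 100 (x) x 64 (y) x 8 mm, 90 g, may be absent. A grip rib 22 x 64 x 22 mm (x, y, z) crosses one end at x = 28 to 50 mm, flush with the underside, 14 mm proud of the upper face. Origin: centre of the flat underside; x points to the rib end, z out of the upper face. Starts flat on the table, z up
- plate1: blue plastic wiper plate, 100 (x) x 64 (y) x 8 mm, 90 g, may be absent. A grip rib 22 x 64 x 22 mm (x, y, z) crosses one end at x = 28 to 50 mm, flush with the underside, 14 mm proud of the upper face. Origin: centre of the flat underside; x points to the rib end, z out of the upper face. Starts flat on the table, z up
- plate2: blue plastic wiper plate, 100 (x) x 64 (y) x 8 mm, 90 g, may be absent. A grip rib 22 x 64 x 22 mm (x, y, z) crosses one end at x = 28 to 50 mm, flush with the underside, 14 mm proud of the upper face. Origin: centre of the flat underside; x points to the rib end, z out of the upper face. Starts flat on the table, z up
- plate3: blue plastic wiper plate, 100 (x) x 64 (y) x 8 mm, 90 g, may be absent. A grip rib 22 x 64 x 22 mm (x, y, z) crosses one end at x = 28 to 50 mm, flush with the underside, 14 mm proud of the upper face. Origin: centre of the flat underside; x points to the rib end, z out of the upper face. Starts flat on the table, z up
- plate0_foot (a point): middle of the plain end edge of plate0, away from its rib, at body (-50, 0, 4) mm; this is the edge it stands on
- plate1_foot (a point): middle of the plain end edge of plate1, away from its rib, at body (-50, 0, 4) mm; this is the edge it stands on
- plate2_foot (a point): middle of the plain end edge of plate2, away from its rib, at body (-50, 0, 4) mm; this is the edge it stands on
- plate3_foot (a point): middle of the plain end edge of plate3, away from its rib, at body (-50, 0, 4) mm; this is the edge it stands on
- rack: fixed wash rack: base 250 x 90 x 12 mm, grey leaning blocks forming 4 slots, side walls 52 mm tall closing the slot ends (inner faces y = -35.5, 35.5 mm). Origin: centre of the underside, on the table; z up, x along the row of slots from catch to hinge. Catch fork 26 mm wide, 92 mm tall at x = -108 mm, hinge cheeks 82 mm tall at x = 105 mm. Seated plates reach 113 mm above the table
- slot0 (a point): middle of the floor of a slot, at rack (-76, 0, 12) mm. The slot runs along rack y, 12 mm wide at its floor, 15 mm at its mouth. Its back face (+x side) leans back 20 degrees, going up along rack (sin 20, 0, cos 20), to 48 mm above the table; its front face leans 14 degrees and ends at 42 mm. A plate's flat underside rests against the back face
- slot1 (a point): middle of the floor of a slot, at rack (-38, 0, 12) mm. The slot runs along rack y, 12 mm wide at its floor, 15 mm at its mouth. Its back face (+x side) leans back 20 degrees, going up along rack (sin 20, 0, cos 20), to 48 mm above the table; its front face leans 14 degrees and ends at 42 mm. A plate's flat underside rests against the back face
- slot2 (a point): middle of the floor of a slot, at rack (0, 0, 12) mm. The slot runs along rack y, 12 mm wide at its floor, 15 mm at its mouth. Its back face (+x side) leans back 20 degrees, going up along rack (sin 20, 0, cos 20), to 48 mm above the table; its front face leans 14 degrees and ends at 42 mm. A plate's flat underside rests against the back face
- slot3 (a point): middle of the floor of a slot, at rack (38, 0, 12) mm. The slot runs along rack y, 12 mm wide at its floor, 15 mm at its mouth. Its back face (+x side) leans back 20 degrees, going up along rack (sin 20, 0, cos 20), to 48 mm above the table; its front face leans 14 degrees and ends at 42 mm. A plate's flat underside rests against the back face
- keeper (a joint): retaining arm, 10 mm dark steel rod bent in the rack's xz plane at y = 0, stiff: stays where left (1 N at the knob). Hinge axis: rack +y through rack (105, 0, 70) mm. 0 rad = shut, lying in the catch fork, underside 125 mm above the table over the plates; grows as the knob swings up and back to a stop at 2.05 rad
- keeper_knob (a point): centre of the black drum knob at the arm's free end, 28 mm across and 32 mm long, its axis along rack y (flat ends at y = -16 and 16 mm); at 0 rad it is at rack (-150, 0, 80) mm, which is (-255, 0, 10) mm from the hinge. The rod meets the drum from the rack side
- jar0: closed amber glass jar with red lid, 54 mm wide, 64 mm tall, upright; leave it alone. Origin at the centre of its underside, z up
- jar1: closed amber glass jar with red lid, 54 mm wide, 64 mm tall, upright; leave it alone. Origin at the centre of its underside, z up
- jar2: closed amber glass jar with red lid, 54 mm wide, 64 mm tall, upright; leave it alone. Origin at the centre of its underside, z up

How it is judged:
By the outcome, as a careful person would: the job done as asked, in the order asked, and still so for the second after the job is handed in, with the robot touching nothing.
Of plate0, plate1, plate2, plate3 only 2 to 4 are there at a start; the rules pass over those that are not, and their reading is None.
At some moment in a run one of plate0, plate1, plate2, plate3 may be knocked a few centimetres aside while the robot is not near it.
It also fails if it takes over 210 s, if anything falls off the work surface, if the arm or the gripper's body presses on something with over 40 N, if the wrist force passes 120 N, or if a joint passes its speed limit or range.

## Robot

A 6-joint arm with a two-finger parallel gripper is mounted at the origin on the work surface. World frame = base frame: x ahead of the robot, y to its left, z up, the work surface at z = 0. Lengths are in m, angles in rad, forces in N, time in s.
With the tool pointing down it reaches from about 0.3 to 0.775 m from the base axis. Payload 14.6 kg.
Tool frame: the origin (TCP) lies on the centre line of the jaws, within the pads' length; the fingertips stand 19 mm ahead of it and the grasp point (between the pads) is the TCP; z points along the fingers, y is the line along which they close (so a half turn about z gives the same grasp; the last joint's range is limited). The gripper opens to 94 mm and grips with 3 to 60 N. Pads are 16 mm wide; open, the fingers measure 119 mm over their backs; the gripper's body (75 mm by 177 mm) begins 78 mm behind the grasp point.
Start: joints at [-1.361, 0.3, 1.521, -0, 1.321, -0.067], TCP at [0.15, -0.529, 0.224] pointing down, gripper open.
Joint ranges: [-3.03, 3.03], [-0.79, 2.21], [0.23, 2.52], [-1.04, 4.18], [0, 3.07], [-2.55, 2.55]. Speed limits (rad/s): [2.22, 2.22, 2.57, 3.14, 3.14, 3.14].

## Interface

Orientations are given as [roll, pitch, yaw] about the fixed x, y, z axes, in that order (R = Rz(yaw) Ry(pitch) Rx(roll)).
In Python, from station import get_obs, camera, workorder gives the robot as it stands.
- The arm moves only by the tool play_rows, never from a script. Its argument "motion" is a list that holds one entry, the list of rows, each a list of 7 numbers: the shift along the tool's x, y, z as a fraction of full scale, then the turn, a rotation vector about the tool's x, y, z as a fraction of full scale, then the opening, from -1 (shut) to 1 (fully open). In form: [[[x, y, z, ax, ay, az, grip], ...]]. A call has 1 to 10 rows; each row is the pose to reach, as a shift and turn from the pose commanded when the call began, along the tool's axes at that moment, turning the shorter way round; what a row does not reach only later rows make up. Full scale, the value 1, is 0.25 m for a shift and 2 pi rad for a turn. A row lasts 1/10 s, in which the tool goes at most 50 mm and 8.59 degrees, less where a joint would pass 70% of its speed; a pose out of reach is approached as far as the arm can. A call with a number of a shift or a turn outside -1 to 1 is refused whole. A call with a gripper value outside its range is refused whole. The fingers move at their own pace and stop on an object; "grip_force" is the grip in N (left out, the last holds). Time passes only in rows, so rows that repeat a pose let the fingers close. It gives the time, the measured TCP pose, the force, the opening and the grip force at its end, in the units of the state.
- get_obs(): the state, without advancing time (a new reading comes with each control period).
- camera(name): name is "side" or "top" or "wrist"; returns a dict with "frame" (420x560x3 uint8, red, green, blue), "z_map" (420x560 float32, m along the optical axis (not along the pixel's ray), 0 where there is no reading), "camera_matrix" (3x3 intrinsics, pixels), "D" ([k1, k2, p1, p2, k3] as OpenCV has them; the pictures are not rectified), "T" (4x4, takes a point from camera to world coordinates); the wrist camera has in their place "T_tool_cam" (4x4, takes a point from camera to tool coordinates, whose origin is the TCP and whose axes are the flange's). Camera axes: x right, y up, looking along -z (the intrinsics and any distortion apply to the point x, -y, -z); pixel columns grow to the right and rows downward; lengths in m; the calibration is good to about 2 mm. A picture is of the moment at which its call begins: read the wrist's pose just before it.
- workorder.hand_in(): hands the job in; it is judged then, once.
The state is a dict: "time_s": time; "qpos": joint angles; "joint_vel": joint speeds; "tau": joint torques, N m; "ee_pos": TCP position; "eef_rot": TCP orientation; "force": force on the tool from outside, world axes, zero at the start; "moment": the same for the moment, N m; "grip_width": finger opening in m; "grip_force": force on a finger pad.
Only numpy, scipy, OpenCV 4.12 (cv2) and the standard library are available. Lean on these libraries where they do the work, as an engineer would, in place of code of your own. Each camera call takes 0.05 s, during which the arm holds its last target. There are 200 camera calls.

## Working session

There is one attempt and no reset: what is moved stays moved. The work goes in short steps, Python scripts to look and compute and a tool call to move; the robot and the scene stay as the last step left them, time stands still between calls to the robot, and variables do not carry over. Pictures are saved under pics/ and viewed, at most 14 in all, crops included, and the job is handed in when it is done.

Besides the shell and the picture viewer there is one more tool, called after ">>>" by a JSON object that holds its "method" and its "body". play_rows: Moves the arm, as the interface text tells. Its arguments: {"type":"object","properties":{"motion":{"type":"array"},"grip_force":{"type":"number"}},"required":["motion"]}

```bash
ls; mkdir -p pics; cat > h.py <<'E'
import numpy as np, cv2
from station import get_obs, camera, workorder
from scipy.spatial.transform import Rotation as R
def pose():
    o=get_obs(); return np.array(o["ee_pos"]), R.from_euler('xyz',o["eef_rot"]), o
def cloud(c,T=None):
    "world points HxWx3 from z_map"
    T=np.array(c["T"] if T is None else T); K=np.array(c["camera_matrix"]); z=c["z_map"]
    h,w=z.shape; u,v=np.meshgrid(np.arange(w),np.arange(h))
    n=cv2.undistortPoints(np.stack([u,v],-1).reshape(-1,1,2).astype(float),K,np.array(c["D"])).reshape(h,w,2)
    P=np.stack([n[...,0]*z,-n[...,1]*z,-z],-1)
    W=P@T[:3,:3].T+T[:3,3]; W[z<=0]=np.nan
    return W
def save(n,c): cv2.imwrite(f"pics/{n}.png",c["frame"][...,::-1])
E
python3 - <<'E'
from h import *
for n in("top","side"):
    c=camera(n); save(n+"0",c); np.savez(n+"0.npz",**{k:np.array(v) for k,v in c.items()})
    print(n,np.array(c["T"]).round(3).tolist(),c["D"])
    W=cloud(c); hsv=cv2.cvtColor(c["frame"],cv2.COLOR_RGB2HSV)
    m=cv2.inRange(hsv,(100,90,40),(130,255,255)); k,l,s,ce=cv2.connectedComponentsWithStats(m)
    for i in range(1,k):
        if s[i,4]>100:
            p=W[l==i]; print(s[i],ce[i].round(),np.nanmedian(p,0).round(3),np.nanmin(p,0).round(3),np.nanmax(p,0).round(3))
print(get_obs())
E
```

```text
pics
top [[-0.008, 0.982, -0.189, 0.386], [-0.999, -0.014, -0.03, 0.018], [-0.032, 0.188, 0.982, 1.072], [0.0, 0.0, 0.0, 1.0]] [-0.04739795  0.          0.          0.          0.        ]
[395 183  39  32 769] [414. 199.] [ 0.624 -0.325  0.009] [ 0.581 -0.381  0.002] [ 0.668 -0.268  0.028]
[341 189  38  30 775] [360. 204.] [ 0.612 -0.171  0.009] [ 0.572 -0.223  0.003] [ 0.654 -0.116  0.028]
[336 241  41  40 825] [356. 260.] [ 0.453 -0.154  0.009] [ 0.4   -0.208  0.002] [ 0.506 -0.098  0.027]
side [[-0.99, 0.076, -0.122, 0.368], [-0.144, -0.483, 0.864, 1.363], [0.007, 0.873, 0.489, 0.859], [0.0, 0.0, 0.0, 1.0]] [-0.17927019  0.          0.          0.          0.        ]
[  216     0   262   137 16068] [309.  54.] [ 0.718 -2.095  0.148] [-0.395 -2.149 -0.498] [ 1.321 -0.054  0.696]
[481   0  48  32 480] [508.  19.] [-0.558 -1.793  0.437] [-0.688 -2.137  0.391] [-0.024 -0.082  0.68 ]
[535  27  25  13 163] [548.  32.] [-0.901 -2.09   0.366] [-0.987 -2.127  0.319] [-0.413 -0.926  0.542]
[516  41  10  48 104] [520.  65.] [-0.458 -1.197  0.324] [-0.467 -1.233  0.19 ] [-0.377 -0.942  0.47
[... 1012 characters left out ...]
6  0.001] [0.496 0.018 0.105]
{'time_s': 0.1, 'qpos': array([-1.36058010e+00,  3.00413424e-01,  1.52151025e+00,  1.20105411e-05,
        1.32069625e+00, -6.65908591e-02]), 'joint_vel': array([ 0.00251824, -0.00127685, -0.00227316, -0.00061025,  0.00213804,
        0.00054815]), 'tau': array([ 1.88361249e-03, -5.32642615e+01, -3.53279936e+01,  7.09860865e-02,
        2.34930374e-02, -5.85734460e-05]), 'ee_pos': array([ 0.15026767, -0.52885417,  0.22394792]), 'eef_rot': array([-3.14056844e+00, -7.99642116e-05,  2.76804062e-01]), 'force': array([-0.44500617,  0.50816949,  0.64747257]), 'moment': array([-0.0154912 , -0.01611495,  0.04233565]), 'grip_force': 0.0, 'grip_width': 0.0940011243173813}
```

```bash
python3 - <<'E'
import cv2
im=cv2.imread("pics/top0.png"); cv2.imwrite("pics/top0c.png",cv2.resize(im[150:400,130:490],(792,550),interpolation=cv2.INTER_CUBIC))
im=cv2.imread("pics/side0.png"); cv2.imwrite("pics/side0c.png",cv2.resize(im[130:400,180:500],(711,600),interpolation=cv2.INTER_CUBIC))
E
```

```text
(no output)
```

View pics/top0c.png

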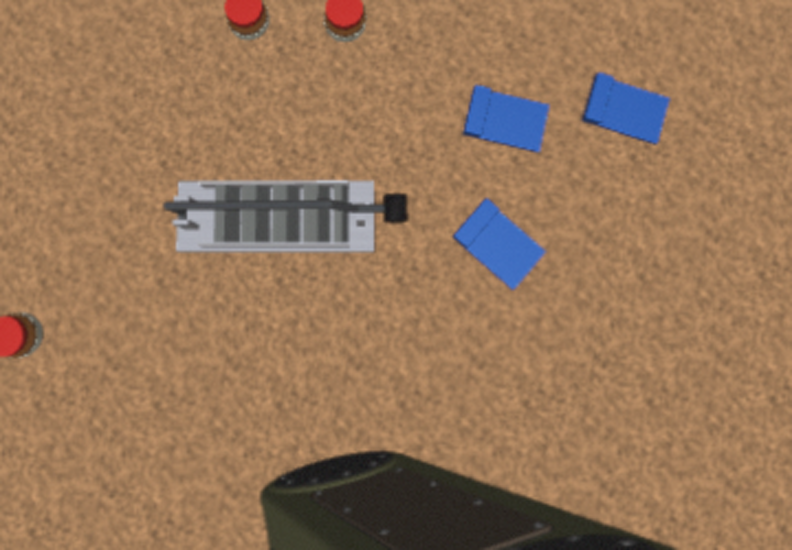

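View pics/side0c.png

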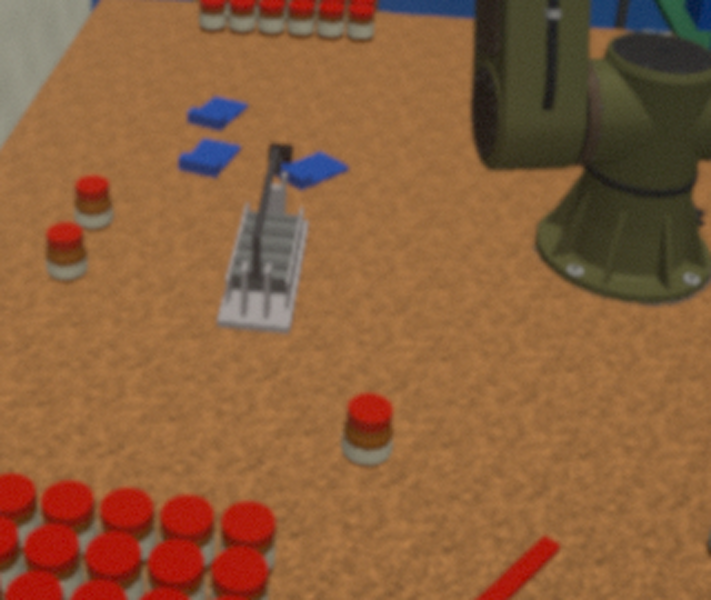

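```bash
cat >> h.py <<'E'
def plates(c,W,xr=(0.2,0.8),yr=(-.6,.6)):
    "blue regions: returns list of (centre xy, yaw of plate x, size) from points near the table"
    hsv=cv2.cvtColor(c["frame"],cv2.COLOR_RGB2HSV); m=cv2.inRange(hsv,(100,90,40),(130,255,255))
    k,l,s,ce=cv2.connectedComponentsWithStats(m); out=[]
    for i in range(1,k):
        p=W[l==i]; p=p[np.isfinite(p[:,0])]
        if len(p)<80 or np.median(p[:,2])>.03 or not(xr[0]<np.median(p[:,0])<xr[1] and yr[0]<np.median(p[:,1])<yr[1]): continue
        top=p[p[:,2]>.005]
        (cx,cy),(w,h),a=cv2.minAreaRect(top[:,:2].astype(np.float32)*1000)
        a=np.radians(a); 
        if w<h: a+=np.pi/2; w,h=h,w
        hi=p[p[:,2]>.017][:,:2].mean(0)*1000
        if (hi-[cx,cy])@[np.cos(a),np.sin(a)]<0: a+=np.pi
        out.append((np.array([cx,cy])/1000,np.degrees(np.arctan2(np.sin(a),np.cos(a))),(w,h),len(p),np.median(p[:,2]),hi))
    return out
E
python3 - <<'E'
from h import *
for n in("top","side"):
    c=dict(np.load(n+"0.npz")); W=cloud(c)
    for p in plates(c,W): print(n,p)
    # rack: low-saturation points between 5 and 60 mm
    hsv=cv2.cvtColor(c["frame"],cv2.COLOR_RGB2HSV)
    g=(hsv[...,1]<70)&(W[...,0]>.3)&(W[...,0]<.65)&(W[...,1]>-.2)&(W[...,1]<.35)
    for lo,hi in((.006,.02),(.044,.06)):
        q=W[g&(W[...,2]>lo)&(W[...,2]<hi)]; r=cv2.minAreaRect(q[:,:2].astype(np.float32)*1000); print("rack",lo,len(q),r,np.median(q[:,2]))
    dark=(hsv[...,2]<45)&(W[...,0]>.3)&(W[...,0]<.65)&(W[...,1]>-.2)&(W[...,1]<.35)&(W[...,2]>.05)
    q=W[dark]; print("knob",len(q),q.mean(0),q.min(0),q.max(0))
    t=W[(hsv[...,0]<20)&(np.abs(W[...,2])<.01)&(W[...,0]>.3)&(W[...,0]<.7)&(np.abs(W[...,1])<.4)]; print("table z",np.median(t[:,2]))
E
```

```text
top (array([ 0.62387891, -0.32466196]), np.float64(69.95812225341797), (100.73749542236328, 65.23213195800781), 763, np.float64(0.009231116632483438), array([ 636.49717759, -287.60390452]))
top (array([ 0.61303296, -0.17080508]), np.float64(75.55240631103516), (99.0671157836914, 63.741783142089844), 772, np.float64(0.008932015719997688), array([ 621.53658529, -133.15097934]))
top (array([ 0.45374756, -0.15443541]), np.float64(48.05324172973633), (98.64170837402344, 63.171714782714844), 824, np.float64(0.008851729751725324), array([ 479.16853391, -125.56905145]))
rack 0.006 1096 ((506.40374755859375, 31.782745361328125), (244.04315185546875, 444.8647155761719), 5.267579078674316) 0.012464716353117855
rack 0.044 797 ((491.2667236328125, 124.5033950805664), (221.1567840576172, 79.24340057373047), 89.1498794555664) 0.04922702636544063
knob 99 [ 0.48918781 -0.02098091  0.11406445] [ 0.47437225 -0.03142184  0.10855508] [ 0.50256096 -0.01076607  0.11963617]
table z 0.00029140111294345683
side (array([ 0.62214508, -0.32184448]), np.float64(71.62106323242188), (109.23492431640625, 63.85795974
[... 188 characters left out ...]
935058594), 260, np.float64(0.01214203915693085), array([ 619.89764397, -128.16339567]))
side (array([ 0.47163461, -0.09878653]), np.float64(-114.21917724609378), (222.5739288330078, 73.10624694824219), 261, np.float64(0.011624523169969425), array([ 472.41425084, -105.20623578]))
rack 0.006 565 ((468.8734130859375, 29.382431030273438), (250.89794921875, 442.530517578125), 16.53195571899414) 0.014428917886539883
rack 0.044 579 ((489.9550476074219, 131.5469207763672), (228.19981384277344, 78.93516540527344), 89.51698303222656) 0.04939666738306692
knob 2 [ 0.48046313 -0.0070357   0.10907769] [ 0.47736313 -0.00798138  0.10534397] [ 0.48356313 -0.00609001  0.11281141]
table z 0.002680857982252538
```

```bash
cat >> h.py <<'E'
def rel(p0,r0,p1,r1):
    "row numbers (fractions) from pose 0 to pose 1"
    return np.r_[r0.inv().apply(np.array(p1)-p0)/.25, (r0.inv()*r1).as_rotvec()/(2*np.pi)].round(4).tolist()
def plan(*wps,start=None):
    "each waypoint (p, R): one call each"
    p,r=start if start else pose()[:2]
    for q,s in wps:
        print([round(v,4) for v in rel(p,r,q,s)], "mm",round(np.linalg.norm(np.array(q)-p)*1000),"deg",round(np.degrees((r.inv()*s).magnitude()),1)); p,r=np.array(q),s
def down(yaw): return R.from_euler('xyz',[180,0,yaw],degrees=True)
def wcam(n=None):
    p,r,o=pose(); c=camera("wrist"); T=np.eye(4); T[:3,:3]=r.as_matrix(); T[:3,3]=p
    T=T@np.array(c["T_tool_cam"]); 
    if n: save(n,c)
    return c,cloud(c,T),T
E
python3 - <<'E'
from h import *
c,W,T=wcam(); print(np.array(c["T_tool_cam"]).round(3).tolist(), c["camera_matrix"])
p,r,o=pose()
plan(((0.25,-.38,.26),down(16+25)),((.37,-.19,.28),down(65)),((.49,-.01,.30),down(90)))
E
```

```text
[[0.0, 0.966, 0.257, 0.075], [1.0, -0.001, 0.001, 0.0], [0.001, 0.257, -0.966, -0.16], [0.0, 0.0, 0.0, 1.0]] [[306.81602252   0.         276.73181647]
 [  0.         306.81602252 211.85091945]
 [  0.           0.           1.        ]]
[0.5466, -0.464, -0.1435, -0.0001, -0.0, -0.0698] mm 183 deg 25.1
[0.8609, -0.2587, -0.08, 0.0, 0.0, -0.0667] mm 226 deg 24.0
[0.8554, 0.1307, -0.08, 0.0, 0.0, -0.0694] mm 217 deg 25.0
```

>>> {"method": "play_rows", "body": {"motion": [[[0.547, -0.464, -0.144, 0, 0, -0.07, 1], [0.547, -0.464, -0.144, 0, 0, -0.07, 1], [0.547, -0.464, -0.144, 0, 0, -0.07, 1], [0.547, -0.464, -0.144, 0, 0, -0.07, 1], [0.547, -0.464, -0.144, 0, 0, -0.07, 1], [0.547, -0.464, -0.144, 0, 0, -0.07, 1]]]}}

```text
time_s: 0.75
ee_pos: [0.2503, -0.38, 0.2606]
eef_rot: [3.141, 0.0, 0.718]
force: [0.0, 0.7, 0.6]
grip_width: 0.094
grip_force: 0.0
```

>>> {"method": "play_rows", "body": {"motion": [[[0.861, -0.259, -0.08, 0, 0, -0.067, 1], [0.861, -0.259, -0.08, 0, 0, -0.067, 1], [0.861, -0.259, -0.08, 0, 0, -0.067, 1], [0.861, -0.259, -0.08, 0, 0, -0.067, 1], [0.861, -0.259, -0.08, 0, 0, -0.067, 1], [0.861, -0.259, -0.08, 0, 0, -0.067, 1], [0.861, -0.259, -0.08, 0, 0, -0.067, 1]]]}}

```text
time_s: 1.45
ee_pos: [0.3698, -0.1906, 0.28]
eef_rot: [-3.141, 0.0, 1.138]
force: [-0.0, -0.2, -0.2]
grip_width: 0.0938
grip_force: 0.0
```

>>> {"method": "play_rows", "body": {"motion": [[[0.855, 0.131, -0.08, 0, 0, -0.07, 1], [0.855, 0.131, -0.08, 0, 0, -0.07, 1], [0.855, 0.131, -0.08, 0, 0, -0.07, 1], [0.855, 0.131, -0.08, 0, 0, -0.07, 1], [0.855, 0.131, -0.08, 0, 0, -0.07, 1], [0.855, 0.131, -0.08, 0, 0, -0.07, 1], [0.855, 0.131, -0.08, 0, 0, -0.07, 1], [0.855, 0.131, -0.08, 0, 0, -0.07, 1]]]}}

```text
time_s: 2.25
ee_pos: [0.489, -0.0113, 0.3002]
eef_rot: [-3.141, 0.0, 1.575]
force: [-0.1, 0.2, -0.3]
grip_width: 0.094
grip_force: 0.0
```

```bash
cat > rack.py <<'E'
from h import *
def rackfit(c,W):
    hsv=cv2.cvtColor(c["frame"],cv2.COLOR_RGB2HSV)
    box=(W[...,0]>.4)&(W[...,0]<.58)&(W[...,1]>-.05)&(W[...,1]<.30)
    g=box&(hsv[...,1]<70)
    for lo,hi in((.007,.017),(.049,.057)):
        q=W[g&(W[...,2]>lo)&(W[...,2]<hi)]; print("rack",lo,len(q),np.round(np.concatenate([np.atleast_1d(v) for v in cv2.minAreaRect(q[:,:2].astype(np.float32)*1000)]),1),np.median(q[:,2]).round(4))
    d=W[box&(hsv[...,2]<60)&(W[...,2]>.07)]
    print("rod/knob",len(d)); 
    for y in np.arange(-.05,.3,.01):
        s=d[(d[:,1]>y)&(d[:,1]<y+.01)]
        if len(s)>5: print(round(y,3),len(s),np.percentile(s[:,0],[2,98]).round(4),np.percentile(s[:,2],[50,98]).round(4))
E
python3 - <<'E'
from rack import *
p,r,o=pose(); print(o["time_s"],p.round(4),o["eef_rot"].round(4),o["qpos"].round(3),o["force"])
c,W,T=wcam("w1"); rackfit(c,W)
for n in("top",):
    c=camera(n); 
    for q in plates(c,cloud(c)): print(n,q[:3])
E
```

```text
2.25 [ 0.489  -0.0113  0.3002] [-3.1412e+00  1.0000e-04  1.5752e+00] [-0.098  0.113  1.57  -0.     1.459 -0.102] [-0.13598959  0.2053569  -0.33061189]
rack 0.007 2732 [490.  118.2 231.7  90.6  89.5] 0.0121
rack 0.049 1468 [490.  120.9 193.5  79.8  89.2] 0.0514
rod/knob 36650
-0.04 50 [0.4758 0.5031] [0.1108 0.1131]
-0.03 194 [0.4737 0.5039] [0.115 0.117]
-0.02 1569 [0.441  0.5376] [0.3218 0.3872]
-0.01 2889 [0.4407 0.5387] [0.3482 0.3965]
0.0 3139 [0.4216 0.5556] [0.4018 0.4034]
0.01 21286 [0.4274 0.5533] [0.4137 0.4188]
0.02 7463 [0.4215 0.5579] [0.3957 0.403 ]
0.03 16 [0.4856 0.4931] [0.1231 0.1296]
0.04 26 [0.4844 0.4938] [0.1409 0.1477]
top (array([ 0.62382568, -0.3249158 ]), np.float64(70.68987274169922), (100.72569274902344, 63.961822509765625))
top (array([ 0.55026404, -0.14939371]), np.float64(141.8042984008789), (217.93006896972656, 67.43731689453125))
top (array([ 0.42532263, -0.13099878]), np.float64(119.29321289062499), (153.85421752929688, 80.36073303222656))
```

View pics/w1.png

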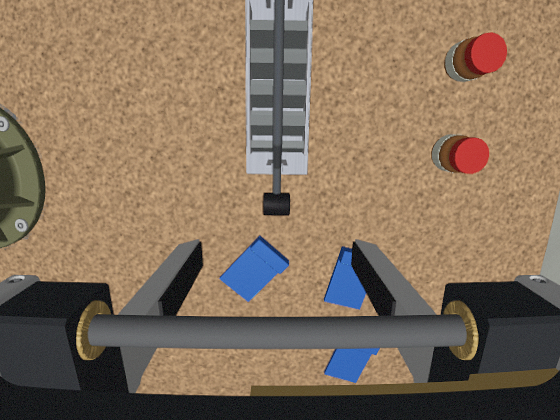

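```bash
cat >> h.py <<'E'
RK=np.array([.490,.127,0.]); RY=np.radians(89.3)
def rw(x,y,z): return RK+np.array([np.cos(RY)*x-np.sin(RY)*y, np.sin(RY)*x+np.cos(RY)*y, z])
def knob(t): return rw(.105-.255*np.cos(t)+.01*np.sin(t),0,.07+.255*np.sin(t)+.01*np.cos(t))
E
python3 - <<'E'
from h import *
p,r,o=pose(); D=down(89.5)
k0=np.array([.489,-.022,.105]); print(knob(.09),knob(2.05))
plan((k0,D))
def arc(a,b,n):
    for t in np.linspace(a,b,n+1)[1:]: print(round(t,2),rel(knob(a),D,knob(t),D)[:3])
arc(.09,.79,8);arc(.79,1.42,8);arc(1.42,2.05,8)
E
```

```text
[ 0.48819104 -0.02105811  0.10287856] [0.49282759 0.35842989 0.29166668]
[-0.0442, -0.0003, 0.7819, 0.0, 0.0, 0.0021] mm 196 deg 0.8
0.18 [0.0154, 0.0001, -0.088]
0.26 [0.0384, 0.0001, -0.1742]
0.35 [0.0688, 0.0002, -0.2582]
0.44 [0.1065, 0.0004, -0.3391]
0.53 [0.1511, 0.0005, -0.4165]
0.62 [0.2022, 0.0007, -0.4897]
0.7 [0.2596, 0.0009, -0.5581]
0.79 [0.3228, 0.0011, -0.6212]
0.87 [0.0614, 0.0002, -0.0519]
0.95 [0.1266, 0.0004, -0.0988]
1.03 [0.1953, 0.0007, -0.1405]
1.1 [0.2671, 0.0009, -0.1766]
1.18 [0.3415, 0.0012, -0.2069]
1.26 [0.4181, 0.0015, -0.2313]
1.34 [0.4964, 0.0017, -0.2496]
1.42 [0.5758, 0.002, -0.2617]
1.5 [0.0802, 0.0003, -0.0058]
1.58 [0.1605, 0.0006, -0.0053]
1.66 [0.2406, 0.0008, 0.0016]
1.74 [0.3199, 0.0011, 0.0147]
1.81 [0.3979, 0.0014, 0.034]
1.89 [0.4741, 0.0017, 0.0594]
1.97 [0.5481, 0.0019, 0.0907]
2.05 [0.6195, 0.0022, 0.1278]
```

>>> {"method": "play_rows", "body": {"motion": [[[-0.044, 0, 0.4, 0, 0, 0.002, 1], [-0.044, 0, 0.4, 0, 0, 0.002, 1], [-0.044, 0, 0.782, 0, 0, 0.002, 1], [-0.044, 0, 0.782, 0, 0, 0.002, 1], [-0.044, 0, 0.782, 0, 0, 0.002, 1], [-0.044, 0, 0.782, 0, 0, 0.002, 1]]]}}

```text
time_s: 2.95
ee_pos: [0.4898, -0.0211, 0.1062]
eef_rot: [3.141, -0.0, 1.564]
force: [0.3, -0.3, 0.7]
grip_width: 0.0937
grip_force: 0.0
```

>>> {"method": "play_rows", "body": {"motion": [[[0, 0, 0, 0, 0, 0, -1], [0, 0, 0, 0, 0, 0, -1], [0, 0, 0, 0, 0, 0, -1], [0, 0, 0, 0, 0, 0, -1], [0, 0, 0, 0, 0, 0, -1], [0, 0, 0, 0, 0, 0, -1], [0, 0, 0, 0, 0, 0, -1], [0, 0, 0, 0, 0, 0, -1]]], "grip_force": 15}}

```text
time_s: 3.75
ee_pos: [0.4892, -0.0206, 0.1048]
eef_rot: [-3.141, -0.0, 1.565]
force: [-18.4, -0.3, 1.2]
grip_width: 0.0336
grip_force: 9.1
```

>>> {"method": "play_rows", "body": {"motion": [[[0, -0.004, 0, 0, 0, 0, -1], [0, -0.004, 0, 0, 0, 0, -1], [0, -0.004, 0, 0, 0, 0, -1], [0, -0.004, 0, 0, 0, 0, -1]]]}}

```text
time_s: 4.15
ee_pos: [0.4882, -0.0206, 0.1048]
eef_rot: [-3.141, -0.0, 1.565]
force: [-1.8, -0.5, -2.0]
grip_width: 0.0321
grip_force: 15.0
```

```bash
python3 - <<'E'
from h import *
p,r,o=pose(); print(p,o["force"].round(1),o["grip_width"],o["grip_force"])
E
```

```text
[ 0.48819213 -0.02062047  0.10476613] [-1.8 -0.5 -2. ] 0.03212908288457596 14.99830037355423
```

Centred on the knob (x=0.4882, as the rack fit predicts). Swing.

>>> {"method": "play_rows", "body": {"motion": [[[0.015, 0, -0.088, 0, 0, 0, -1], [0.038, 0, -0.174, 0, 0, 0, -1], [0.069, 0, -0.258, 0, 0, 0, -1], [0.107, 0, -0.339, 0, 0, 0, -1], [0.151, 0, -0.417, 0, 0, 0, -1], [0.202, 0.001, -0.49, 0, 0, 0, -1], [0.26, 0.001, -0.558, 0, 0, 0, -1], [0.323, 0.001, -0.621, 0, 0, 0, -1], [0.323, 0.001, -0.621, 0, 0, 0, -1]]]}}

```text
time_s: 5.05
ee_pos: [0.489, 0.0616, 0.2619]
eef_rot: [3.141, -0.001, 1.566]
force: [-7.6, -1.9, 3.6]
grip_width: 0.032
grip_force: 15.0
```

>>> {"method": "play_rows", "body": {"motion": [[[0.061, 0, -0.052, 0, 0, 0, -1], [0.127, 0, -0.099, 0, 0, 0, -1], [0.195, 0.001, -0.14, 0, 0, 0, -1], [0.267, 0.001, -0.177, 0, 0, 0, -1], [0.341, 0.001, -0.207, 0, 0, 0, -1], [0.418, 0.001, -0.231, 0, 0, 0, -1], [0.496, 0.002, -0.25, 0, 0, 0, -1], [0.576, 0.002, -0.262, 0, 0, 0, -1], [0.576, 0.002, -0.262, 0, 0, 0, -1]]]}}

```text
time_s: 5.95
ee_pos: [0.4904, 0.2057, 0.326]
eef_rot: [3.141, -0.001, 1.567]
force: [-3.6, 0.7, 2.8]
grip_width: 0.0317
grip_force: 15.0
```

>>> {"method": "play_rows", "body": {"motion": [[[0.08, 0, -0.006, 0, 0, 0, -1], [0.16, 0.001, -0.005, 0, 0, 0, -1], [0.241, 0.001, 0.002, 0, 0, 0, -1], [0.32, 0.001, 0.015, 0, 0, 0, -1], [0.398, 0.001, 0.034, 0, 0, 0, -1], [0.474, 0.002, 0.059, 0, 0, 0, -1], [0.548, 0.002, 0.091, 0, 0, 0, -1], [0.615, 0.002, 0.126, 0, 0, 0, -1], [0.615, 0.002, 0.126, 0, 0, 0, -1]]]}}

```text
time_s: 6.85
ee_pos: [0.4919, 0.3595, 0.2937]
eef_rot: [3.141, -0.002, 1.567]
force: [-2.5, 3.6, 3.3]
grip_width: 0.0319
grip_force: 15.0
```

```bash
python3 - <<'E'
from h import *
p,r,o=pose(); print(p,o["force"].round(1),o["grip_width"],o["qpos"].round(3))
E
```

```text
[0.49188163 0.35949257 0.29372549] [-2.5  3.6  3.3] 0.031891100475442434 [5.700e-01 3.960e-01 1.234e+00 1.000e-03 1.510e+00 5.750e-01]
```

>>> {"method": "play_rows", "body": {"motion": [[[0, 0, 0, 0, 0, 0, 0.2], [0, 0, 0, 0, 0, 0, 0.2], [0, 0, 0, 0, 0, 0, 0.2], [0, 0, -0.15, 0, 0, 0, 0.2], [0, 0, -0.3, 0, 0, 0, 0.5], [0, 0, -0.3, 0, 0, 0, 1], [-0.3, 0, -0.3, 0, 0, 0, 1], [-0.68, 0, -0.3, 0, 0, 0, 1], [-0.68, 0, -0.3, 0, 0, 0, 1], [-0.68, 0, -0.3, 0, 0, 0, 1]]]}}

```text
time_s: 7.85
ee_pos: [0.4907, 0.1843, 0.3692]
eef_rot: [3.141, 0.0, 1.562]
force: [-0.2, 0.4, 0.2]
grip_width: 0.0939
grip_force: 0.0
```

```bash
python3 - <<'E'
from rack import *
p,r,o=pose(); print(o["time_s"],p,o["force"].round(1))
c,W,T=wcam("w2"); np.save("w2.npy",W)
hsv=cv2.cvtColor(c["frame"],cv2.COLOR_RGB2HSV)
g=(hsv[...,1]<70)&(W[...,0]>.42)&(W[...,0]<.56)&(W[...,1]>-.02)&(W[...,1]<.27)
for lo,hi in((.008,.016),(.049,.056)):
    m=g&(W[...,2]>lo)&(W[...,2]<hi); q=W[m]; print(len(q),cv2.minAreaRect(q[:,:2].astype(np.float32)*1000),np.median(q[:,2]))
# height profile along rack axis at centre
s=W[(abs(W[...,0]-.49)<.025)&(W[...,1]>-.01)&(W[...,1]<.2)]
for y in np.arange(.0,.2,.004):
    q=s[(s[:,1]>=y)&(s[:,1]<y+.004)][:,2]; print(round(y,3),np.percentile(q,[10,50,90]).round(3) if len(q) else None,end=" ")
c=camera("top"); save("top2",c); W=cloud(c)
for q in plates(c,W): print(q[:3])
E
```

```text
7.85 [0.4907351  0.18428926 0.36921316] [-0.2  0.4  0.2]
3275 ((489.9031982421875, 127.12613677978516), (247.3197479248047, 90.07084655761719), 89.40003204345703) 0.011899243774214252
778 ((490.16607666015625, 145.9497833251953), (245.94435119628906, 79.17279815673828), 89.4553451538086) 0.05125812071893743
0.0 [0.009 0.01  0.01 ] 0.004 [0.011 0.012 0.013] 0.008 [0.011 0.012 0.013] 0.012 [0.011 0.07  0.092] 0.016 [0.011 0.072 0.092] 0.02 [0.012 0.059 0.09 ] 0.024 [0.012 0.032 0.074] 0.028 None 0.032 None 0.036 None 0.04 [0.041 0.043 0.044] 0.044 [0.011 0.041 0.043] 0.048 [0.012 0.036 0.042] 0.052 [0.011 0.012 0.013] 0.056 [0.012 0.012 0.013] 0.06 None 0.064 None 0.068 [0.048 0.048 0.048] 0.072 [0.047 0.048 0.05 ] 0.076 [0.045 0.047 0.048] 0.08 [0.015 0.045 0.047] 0.084 [0.012 0.04  0.043] 0.088 [0.011 0.013 0.041] 0.092 [0.011 0.012 0.013] 0.096 [0.013 0.013 0.013] 0.1 None 0.104 None 0.108 [0.047 0.048 0.049] 0.112 [0.047 0.048 0.049] 0.116 [0.044 0.046 0.048] 0.12 [0.011 0.042 0.046] 0.124 [0.011 0.041 0.042] 0.128 [0.01  0.012 0.013] 0.132 [0.012 0.013 0.014] 0.136 [0.027 0.028 0.028] 0.14 [0.039 0.04  0.04 ] 0.144 [0.041 0.042 0.049] 0.148 [0.047 0.049 0.05 ] 0.152 [0.046 0.047 0.048] 0.156 [0.044 0.046 0.047] 0.16 [0.011 0.041 0.044] 0.164 [0.011 0.014 0.042] 0.168 [0.011 0.012 0.013] 0.172 [0.014 0.016 0.023] 0.176 [0.024 0.031 0.033] 0.18 [0.039 0.04  0.041] 0.184 [0.047 0.048 0.049] 0.188 [0.047 0.048 0.049] 0.192 [0.012 0.046 0.047] 0.196 [0.011 0.012 0.045] (array([ 0.62395471, -0.32468488]), np.float64(70.85997772216797), (100.57972717285156, 64.15728759765625))
(array([ 0.61306696, -0.17061679]), np.float64(75.5697250366211), (98.84485626220703, 64.81723022460938))
(array([ 0.45384326, -0.1544772 ]), np.float64(48.27834701538086), (98.80596160888672, 63.290618896484375))
```

View pics/w2.png

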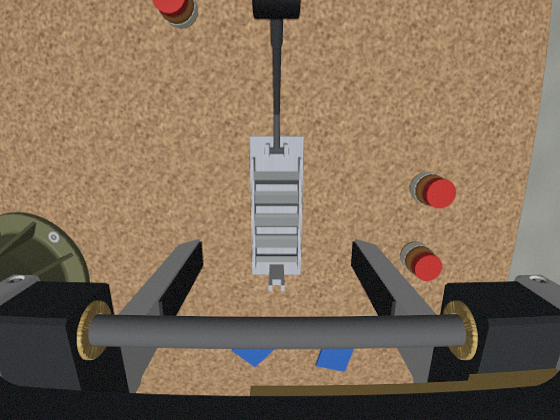

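```bash
cat >> h.py <<'E'
RY=np.radians(89.4)
def toolrot(px,py,pz,th):
    t=np.radians(th); return R.from_matrix(np.stack([np.cos(t)*px-np.sin(t)*pz,-py,-(np.sin(t)*px+np.cos(t)*pz)],1))
XT,ZT,TH=.044,.023,30
def grasp(c,yaw):
    a=np.radians(yaw); px=np.array([np.cos(a),np.sin(a),0]); pz=np.array([0,0,1.]); py=np.cross(pz,px)
    return np.r_[c,0]+XT*px+ZT*pz, toolrot(px,py,pz,TH)
def place(slot,lift=0,gap=.001,xt=XT,zt=ZT):
    "tool pose with the foot lift m above its seat along the back face, underside gap off the back face"
    s=np.radians(20); rx=np.array([np.cos(RY),np.sin(RY),0]); rz=np.array([0,0,1.]); ry=np.cross(rz,rx)
    px=np.sin(s)*rx+np.cos(s)*rz; pz=-np.cos(s)*rx+np.sin(s)*rz
    x=[-.076,-.038,0,.038][slot]
    # foot: underside edge (body -50,0,0) sits gap from the back face, lower edge on the floor
    foot=rw(x+.006,0,.012)+pz*gap+px*(lift)
    return foot+(.05+xt)*px+zt*pz, toolrot(px,ry,pz,TH)
E
python3 - <<'E'
from h import *
g,G=grasp([.4538,-.1545],48.2); z=G.as_matrix()[:,2]
print(g,place(3)[0],place(3)[1].as_matrix().round(2).tolist())
plan(((.49,-.02,.33),down(70)),(g-.08*z,G),(g,G))
E
```

```text
[ 0.48312743 -0.12169906  0.023     ] [0.49056126 0.18059433 0.10853959] [[0.01, 1.0, 0.01], [0.77, -0.01, 0.64], [0.64, 0.0, -0.77]]
[-0.8212, 0.0034, 0.1576, 0.0001, -0.0, 0.0541] mm 209 deg 19.5
[-0.2431, 0.1727, 0.9509, 0.0159, -0.0823, 0.0592] mm 249 deg 36.9
[-0.0, -0.0, 0.32, 0.0, 0.0, 0.0] mm 80 deg 0.0
```

>>> {"method": "play_rows", "body": {"motion": [[[-0.821, 0.003, 0.158, 0, 0, 0.054, 1], [-0.821, 0.003, 0.158, 0, 0, 0.054, 1], [-0.821, 0.003, 0.158, 0, 0, 0.054, 1], [-0.821, 0.003, 0.158, 0, 0, 0.054, 1], [-0.821, 0.003, 0.158, 0, 0, 0.054, 1], [-0.821, 0.003, 0.158, 0, 0, 0.054, 1]]]}}

```text
time_s: 8.55
ee_pos: [0.4906, -0.018, 0.3292]
eef_rot: [-3.141, 0.0, 1.224]
force: [0.4, 0.3, 0.5]
grip_width: 0.0941
grip_force: 0.0
```

>>> {"method": "play_rows", "body": {"motion": [[[-0.243, 0.173, 0.951, 0.0159, -0.0823, 0.0592, 1], [-0.243, 0.173, 0.951, 0.0159, -0.0823, 0.0592, 1], [-0.243, 0.173, 0.951, 0.0159, -0.0823, 0.0592, 1], [-0.243, 0.173, 0.951, 0.0159, -0.0823, 0.0592, 1], [-0.243, 0.173, 0.951, 0.0159, -0.0823, 0.0592, 1], [-0.243, 0.173, 0.951, 0.0159, -0.0823, 0.0592, 1], [-0.243, 0.173, 0.951, 0.0159, -0.0823, 0.0592, 1], [-0.243, 0.173, 0.951, 0.0159, -0.0823, 0.0592, 1]]]}}

```text
time_s: 9.35
ee_pos: [0.512, -0.0882, 0.0953]
eef_rot: [3.137, 0.519, 0.844]
force: [-0.1, -0.8, 0.3]
grip_width: 0.0943
grip_force: 0.0
```

```bash
python3 - <<'E'
from h import *
p,r,o=pose(); print(o["time_s"],p,o["qpos"].round(3))
g,G=grasp([.4538,-.1545],48.2); z=G.as_matrix()[:,2]
plan((g,G)); print(G.as_matrix()[:,1])
c,W,T=wcam("w3")
for q in plates(c,W): print(q)
E
```

```text
9.35 [ 0.51201575 -0.08821502  0.09528302] [-0.052  0.572  1.536 -0.408  1.389  0.821]
[-0.01, 0.0011, 0.3388, 0.0009, -0.0007, 0.0004] mm 85 deg 0.4
[ 0.745476   -0.66653247  0.        ]
(array([ 0.61215479, -0.16967757]), np.float64(75.40541076660156), (101.53389739990234, 63.84684371948242), 9203, np.float64(0.008487689019785027), array([ 622.78992076, -130.50886292]))
(array([ 0.45312387, -0.15349414]), np.float64(47.56410598754883), (101.37559509277344, 63.39401626586914), 4760, np.float64(0.008266968308521624), array([ 481.01984947, -123.26175202]))
(array([ 0.63124164, -0.22655469]), np.float64(-94.56182861328125), (305.1869812011719, 85.72756958007812), 4006, np.float64(0.00842511556112878), array([ 636.18334164, -283.45666023]))
```

View pics/w3.png

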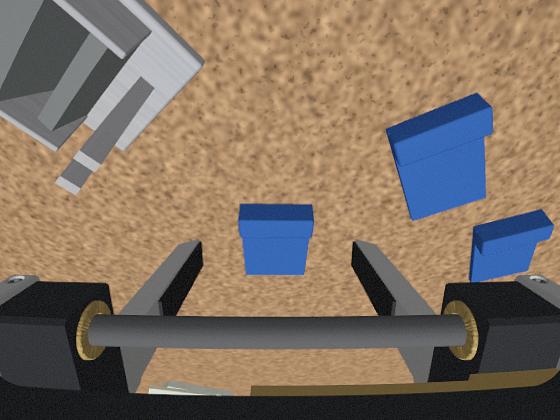

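>>> {"method": "play_rows", "body": {"motion": [[[-0.005, 0, 0.15, 0, 0, 0, 1], [-0.01, 0, 0.3, 0.001, -0.001, 0, 1], [-0.01, 0, 0.336, 0.001, -0.001, 0, 1], [-0.01, 0, 0.336, 0.001, -0.001, 0, 1], [-0.01, 0, 0.336, 0.001, -0.001, 0, 1]]]}}

```text
time_s: 9.9
ee_pos: [0.4828, -0.1219, 0.0226]
eef_rot: [-3.138, 0.528, 0.843]
force: [-0.3, -0.3, -0.3]
grip_width: 0.0939
grip_force: 0.0
```

>>> {"method": "play_rows", "body": {"motion": [[[0, 0, 0, 0, 0, 0, -1], [0, 0, 0, 0, 0, 0, -1], [0, 0, 0, 0, 0, 0, -1], [0, 0, 0, 0, 0, 0, -1], [0, 0, 0, 0, 0, 0, -1], [0, 0, 0, 0, 0, 0, -1], [0, 0, 0, 0, 0, 0, -1], [0, 0, 0, 0, 0, 0, -1]]], "grip_force": 30}}

```text
time_s: 10.7
ee_pos: [0.4816, -0.1222, 0.0208]
eef_rot: [-3.136, 0.53, 0.845]
force: [1.2, 0.9, 5.1]
grip_width: 0.0635
grip_force: 31.4
```

```bash
python3 - <<'E'
from h import *
p,r,o=pose(); print(o["time_s"],p,o["grip_width"],o["grip_force"],o["force"])
g,G=grasp([.4533,-.154],48); print(p-g,np.degrees((G.inv()*r).as_rotvec()))
q,Q=place(3,.06,.002); print(q)
plan(((.49,-.08,.2),G),((.49,q[1]-.08,.2),Q),(q,Q))
E
```

```text
10.7 [ 0.48159006 -0.12222735  0.02081429] 0.06351831788518628 31.378260966885136 [1.23489145 0.86288346 5.07242365]
[-0.00115169 -0.00092572 -0.00218571] [ 0.13168586 -0.34243964 -0.34114082]
[0.49076631 0.20017477 0.16526317]
[-0.2338, -0.091, -0.6931, -0.0004, 0.001, 0.0009] mm 184 deg 0.5
[0.5153, -0.5358, -0.2975, 0.0106, 0.1855, -0.1217] mm 200 deg 80.0
[0.1558, -0.0003, 0.3121, 0.0, 0.0, 0.0] mm 87 deg 0.0
```

```bash
python3 - <<'E'
from h import *
p,r,o=pose()
q,Q=place(3,.06,.002,.043,.0217); print(q)
plan(((.49,-.08,.23),r),((.49,q[1]-.08,.23),Q),(q,Q))
E
```

```text
[0.49077552 0.20105431 0.16387885]
[-0.2944, -0.0916, -0.7967, 0.0, 0.0, 0.0] mm 214 deg 0.0
[0.519, -0.5357, -0.3007, 0.0094, 0.1862, -0.1212] mm 201 deg 80.1
[0.0751, -0.0002, 0.4083, 0.0, 0.0, 0.0] mm 104 deg 0.0
```

>>> {"method": "play_rows", "body": {"motion": [[[-0.1, -0.03, -0.27, 0, 0, 0, -1], [-0.2, -0.06, -0.54, 0, 0, 0, -1], [-0.294, -0.092, -0.797, 0, 0, 0, -1], [-0.294, -0.092, -0.797, 0, 0, 0, -1], [-0.294, -0.092, -0.797, 0, 0, 0, -1], [-0.294, -0.092, -0.797, 0, 0, 0, -1]]]}}

```text
time_s: 11.3
ee_pos: [0.4903, -0.0796, 0.2308]
eef_rot: [-3.137, 0.528, 0.844]
force: [-0.3, 0.8, -2.4]
grip_width: 0.0639
grip_force: 30.0
```

>>> {"method": "play_rows", "body": {"motion": [[[0.519, -0.536, -0.301, 0.0094, 0.1862, -0.1212, -1], [0.519, -0.536, -0.301, 0.0094, 0.1862, -0.1212, -1], [0.519, -0.536, -0.301, 0.0094, 0.1862, -0.1212, -1], [0.519, -0.536, -0.301, 0.0094, 0.1862, -0.1212, -1], [0.519, -0.536, -0.301, 0.0094, 0.1862, -0.1212, -1], [0.519, -0.536, -0.301, 0.0094, 0.1862, -0.1212, -1], [0.519, -0.536, -0.301, 0.0094, 0.1862, -0.1212, -1], [0.519, -0.536, -0.301, 0.0094, 0.1862, -0.1212, -1], [0.519, -0.536, -0.301, 0.0094, 0.1862, -0.1212, -1], [0.519, -0.536, -0.301, 0.0094, 0.1862, -0.1212, -1]]]}}

```text
time_s: 12.3
ee_pos: [0.489, 0.12, 0.2265]
eef_rot: [-3.136, -0.703, 1.555]
force: [-0.1, -0.4, -0.9]
grip_width: 0.0639
grip_force: 30.0
```

>>> {"method": "play_rows", "body": {"motion": [[[0, 0, 0, 0, 0, 0, -1], [0, 0, 0, 0, 0, 0, -1]]]}}

```text
time_s: 12.5
ee_pos: [0.4896, 0.121, 0.2283]
eef_rot: [-3.136, -0.697, 1.555]
force: [0.1, 0.2, -1.1]
grip_width: 0.0638
grip_force: 30.0
```

```bash
python3 - <<'E'
from h import *
p,r,o=pose(); print(o["time_s"],p,o["qpos"].round(3),o["grip_width"],o["force"])
q,Q=place(3,.06,.002,.043,.0217); print(np.degrees((Q.inv()*r).as_rotvec()))
plan((q,Q)); 
for l in(.03,.01,.0,-.004): print(l,rel(q,Q,place(3,l,.002,.043,.0217)[0],Q))
c,W,T=wcam("w4")
c=camera("side"); cv2.imwrite("pics/s4.png",cv2.resize(c["frame"][180:300,240:400,::-1],(800,600)))
c=camera("top"); 
for q in plates(c,cloud(c)): print(q[:3])
E
```

```text
12.5 [0.48958061 0.1209569  0.22825425] [-0.158  0.222  1.754  0.707  1.355 -0.369] 0.06378539146079777 [ 0.06569365  0.19531979 -1.06546746]
[ 0.09349787 -0.07176042  0.24803786]
[0.0805, 0.0017, 0.4031, -0.0003, 0.0002, -0.0007] mm 103 deg 0.3
0.03 [-0.1039, 0.0, 0.06, 0.0, 0.0, 0.0]
0.01 [-0.1732, 0.0, 0.1, 0.0, 0.0, 0.0]
0.0 [-0.2078, 0.0, 0.12, 0.0, 0.0, 0.0]
-0.004 [-0.2217, -0.0, 0.128, 0.0, 0.0, 0.0]
(array([ 0.62414563, -0.32490692]), np.float64(71.1001205444336), (100.82957458496094, 64.89051818847656))
(array([ 0.56975781, -0.14954001]), np.float64(-26.466464996337923), (176.55560302734375, 105.9563217163086))
```

View pics/s4.png

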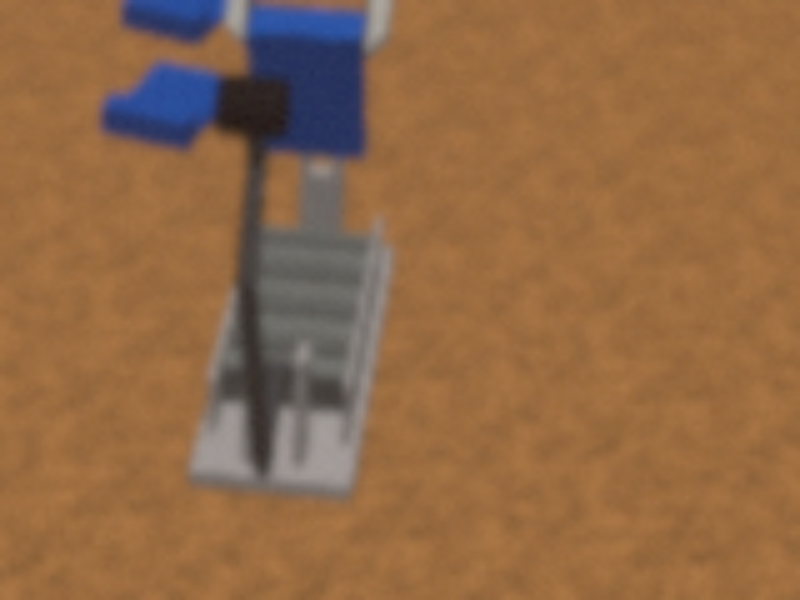

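>>> {"method": "play_rows", "body": {"motion": [[[0.04, 0.001, 0.2, 0, 0, 0, -1], [0.08, 0.002, 0.403, 0, 0, -0.001, -1], [0.08, 0.002, 0.403, 0, 0, -0.001, -1], [0.08, 0.002, 0.403, 0, 0, -0.001, -1]]]}}

```text
time_s: 13.05
ee_pos: [0.4907, 0.2022, 0.1652]
eef_rot: [3.138, -0.698, 1.569]
force: [0.1, -0.6, -1.0]
grip_width: 0.0637
grip_force: 30.0
```

```bash
cat >> h.py <<'E'
def held(slot):
    "held plate's underside seen by the side camera, in rack xz: plane and lowest edge against the slot's back face"
    c=camera("side"); W=cloud(c); hsv=cv2.cvtColor(c["frame"],cv2.COLOR_RGB2HSV)
    m=cv2.inRange(hsv,(100,90,30),(130,255,255))>0
    rx=np.array([np.cos(RY),np.sin(RY),0]); ry=np.array([-np.sin(RY),np.cos(RY),0])
    L=np.stack([(W-RK)@rx,(W-RK)@ry,W[...,2]],-1)
    q=L[m&(np.abs(L[...,1])<.045)&(L[...,2]>.055)&(np.abs(L[...,0]-[-.076,-.038,0,.038][slot]-.04)<.06)]
    k=q[(np.abs(q[:,1])<.028)]; f=np.polyfit(k[:,2],k[:,0],1); res=k[:,0]-np.polyval(f,k[:,2])
    k=k[np.abs(res)<.004]; f=np.polyfit(k[:,2],k[:,0],1)
    print("n",len(k),"lean deg",np.degrees(np.arctan(f[0])).round(1),"underside x at floor line",(np.polyval(f,.012)*1000).round(1),"slot back",[-70,-32,6,44][slot],"z range",q[:,2].min().round(3),q[:,2].max().round(3),"y",np.percentile(q[:,1],[1,99]).round(3))
E
python3 - <<'E'
from h import *
p,r,o=pose(); print(o["time_s"],p,o["force"])
q,Q=place(3,.06,.002,.043,.0217); print((p-q).round(4),np.degrees((Q.inv()*r).as_rotvec()))
held(3)
E
```

```text
13.05 [0.49066303 0.20219016 0.16517727] [ 0.10263953 -0.5632767  -0.99154271]
[-0.0001  0.0011  0.0013] [ 0.13415284 -0.01636578 -0.38117743]
n 280 lean deg 16.2 underside x at floor line 48.5 slot back 44 z range 0.076 0.175 y [-0.029  0.029]
```

>>> {"method": "play_rows", "body": {"motion": [[[-0.05, 0, 0.028, 0, 0, 0, -1], [-0.1, 0, 0.058, 0, 0, 0, -1], [-0.14, 0, 0.081, 0, 0, 0, -1], [-0.17, 0, 0.098, 0, 0, 0, -1], [-0.18, 0, 0.104, 0, 0, 0, -1]]]}}

```text
time_s: 13.6
ee_pos: [0.4914, 0.1829, 0.1163]
eef_rot: [3.137, -0.698, 1.567]
force: [-0.3, 0.7, -1.4]
grip_width: 0.0639
grip_force: 30.0
```

>>> {"method": "play_rows", "body": {"motion": [[[-0.007, 0, 0.004, 0, 0, 0, -1], [-0.014, 0, 0.008, 0, 0, 0, -1], [-0.014, 0, 0.008, 0, 0, 0, -1]]]}}

```text
time_s: 13.9
ee_pos: [0.4913, 0.1822, 0.113]
eef_rot: [3.137, -0.698, 1.568]
force: [0.4, 1.1, -0.9]
grip_width: 0.0637
grip_force: 30.0
```

```bash
python3 - <<'E'
from h import *
p,r,o=pose(); print(o["time_s"],p,o["force"])
q,Q=place(3,0,.002,.043,.0217); print((p-q).round(4))
held(3)
E
```

```text
13.9 [0.49131095 0.18221851 0.11295844] [ 0.42818492  1.14264587 -0.85534364]
[0.0008 0.0017 0.0055]
n 167 lean deg 11.8 underside x at floor line 50.7 slot back 44 z range 0.056 0.123 y [-0.031  0.029]
```

>>> {"method": "play_rows", "body": {"motion": [[[-0.007, 0, 0.004, 0, 0, 0, -1], [-0.012, 0, 0.007, 0, 0, 0, -1], [-0.012, 0, 0.007, 0, 0, 0, -1]]]}}

```text
time_s: 14.25
ee_pos: [0.4912, 0.181, 0.1094]
eef_rot: [3.137, -0.698, 1.568]
force: [0.1, -0.3, -1.0]
grip_width: 0.0638
grip_force: 30.0
```

>>> {"method": "play_rows", "body": {"motion": [[[-0.007, 0, 0.004, 0, 0, 0, -1], [-0.007, 0, 0.004, 0, 0, 0, -1]]]}}

```text
time_s: 14.45
ee_pos: [0.4913, 0.1803, 0.1076]
eef_rot: [3.137, -0.698, 1.568]
force: [-0.2, 0.1, -0.7]
grip_width: 0.0636
grip_force: 30.0
```

>>> {"method": "play_rows", "body": {"motion": [[[-0.007, 0, 0.004, 0, 0, 0, -1], [-0.007, 0, 0.004, 0, 0, 0, -1]]]}}

```text
time_s: 14.65
ee_pos: [0.4915, 0.1803, 0.1072]
eef_rot: [3.136, -0.701, 1.569]
force: [-4.3, 2.1, 14.2]
grip_width: 0.0637
grip_force: 30.0
```

>>> {"method": "play_rows", "body": {"motion": [[[0.004, 0, -0.002, 0, 0, 0, -1], [0.004, 0, -0.002, 0, 0, 0, 0.8], [0.004, 0, -0.002, 0, 0, 0, 0.8], [0.004, 0, -0.002, 0, 0, 0, 0.8], [0.004, 0, -0.002, 0, 0, 0, 0.8], [0.004, 0, -0.1, 0, 0, 0, 0.8], [0.004, 0, -0.25, 0, 0, 0, 0.8], [0.004, 0, -0.4, 0, 0, 0, 1], [0.004, 0, -0.4, 0, 0, 0, 1]]]}}

```text
time_s: 15.55
ee_pos: [0.4921, 0.114, 0.1861]
eef_rot: [3.13, -0.697, 1.57]
force: [0.7, -0.8, -0.3]
grip_width: 0.0931
grip_force: 0.0
```

```bash
python3 - <<'E'
from h import *
p,r,o=pose(); print(o["time_s"],p,o["force"],o["grip_width"])
held(3)
c,W,T=wcam("w5")
c=camera("top"); save("t5",c)
for q in plates(c,cloud(c)): print(q[:3])
E
```

```text
15.55 [0.49211294 0.11404581 0.18613946] [ 0.70447978 -0.75335152 -0.29578598] 0.093101599121075
n 109 lean deg 10.2 underside x at floor line 58.5 slot back 44 z range 0.057 0.117 y [-0.029  0.031]
(array([ 0.62411194, -0.32477063]), np.float64(71.39422607421876), (100.9182357788086, 63.973724365234375))
(array([ 0.61314789, -0.17059126]), np.float64(76.14070892333984), (99.15908813476562, 63.68649673461914))
```

View pics/w5.png

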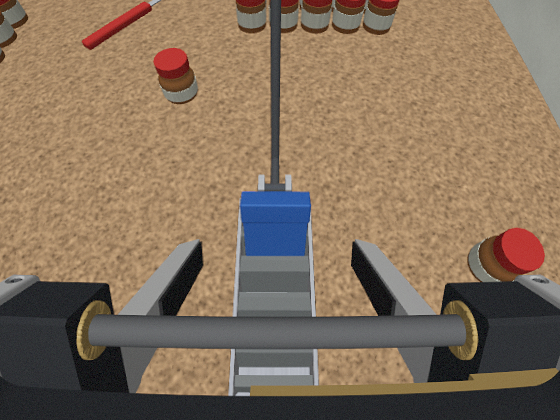

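```bash
python3 - <<'E'
from h import *
g,G=grasp([.6127,-.1702],75.7); z=G.as_matrix()[:,2]; print(g)
plan(((.52,-.01,.29),down(85)),(g-.08*z,G),(g,G))
E
```

```text
[ 0.62356796 -0.12756331  0.023     ]
[-0.1099, 0.1228, -0.6541, -0.0041, -0.1111, 0.0126] mm 169 deg 40.3
[-0.2745, 0.4795, 0.7909, 0.0068, -0.0831, 0.0252] mm 241 deg 31.4
[0.0, 0.0, 0.32, 0.0, 0.0, 0.0] mm 80 deg 0.0
```

>>> {"method": "play_rows", "body": {"motion": [[[-0.11, 0.123, -0.654, -0.004, -0.1111, 0.0126, 1], [-0.11, 0.123, -0.654, -0.004, -0.1111, 0.0126, 1], [-0.11, 0.123, -0.654, -0.004, -0.1111, 0.0126, 1], [-0.11, 0.123, -0.654, -0.004, -0.1111, 0.0126, 1], [-0.11, 0.123, -0.654, -0.004, -0.1111, 0.0126, 1], [-0.11, 0.123, -0.654, -0.004, -0.1111, 0.0126, 1], [-0.11, 0.123, -0.654, -0.004, -0.1111, 0.0126, 1]]]}}

```text
time_s: 16.4
ee_pos: [0.52, -0.0091, 0.2893]
eef_rot: [-3.139, -0.003, 1.486]
force: [-0.1, -0.6, -0.2]
grip_width: 0.094
grip_force: 0.0
```

>>> {"method": "play_rows", "body": {"motion": [[[-0.275, 0.48, 0.791, 0.0068, -0.0831, 0.0252, 1], [-0.275, 0.48, 0.791, 0.0068, -0.0831, 0.0252, 1], [-0.275, 0.48, 0.791, 0.0068, -0.0831, 0.0252, 1], [-0.275, 0.48, 0.791, 0.0068, -0.0831, 0.0252, 1], [-0.275, 0.48, 0.791, 0.0068, -0.0831, 0.0252, 1], [-0.275, 0.48, 0.791, 0.0068, -0.0831, 0.0252, 1], [-0.275, 0.48, 0.791, 0.0068, -0.0831, 0.0252, 1], [-0.275, 0.48, 0.791, 0.0068, -0.0831, 0.0252, 1]]]}}

```text
time_s: 17.2
ee_pos: [0.6338, -0.0891, 0.0947]
eef_rot: [3.14, 0.522, 1.32]
force: [0.8, -0.2, 0.8]
grip_width: 0.0938
grip_force: 0.0
```

```bash
python3 - <<'E'
from h import *
p,r,o=pose(); print(o["time_s"],p,o["qpos"].round(3))
c,W,T=wcam()
for q in plates(c,W): print(q)
g,G=grasp([.6127,-.1702],75.7); plan((g,G))
c=camera("top"); 
for q in plates(c,cloud(c)): print(q[:3])
E
```

```text
17.2 [ 0.63384242 -0.08913533  0.09472236] [-0.006  0.714  1.301 -0.526  1.303  0.431]
(array([ 0.61238989, -0.16910272]), np.float64(75.40179443359375), (100.31156921386719, 63.48282241821289), 4876, np.float64(0.008201349420925486), array([ 622.70077806, -129.76646261]))
(array([ 0.65827136, -0.18055145]), np.float64(-102.80233764648442), (308.12530517578125, 68.99383544921875), 1456, np.float64(0.01541880769046347), array([ 637.09975869, -271.46634775]))
[0.0054, -0.003, 0.3297, 0.0003, -0.0003, -0.0002] mm 82 deg 0.2
(array([ 0.62411432, -0.32476105]), np.float64(71.45854187011719), (100.21831512451172, 63.72551727294922))
(array([ 0.61314026, -0.17055869]), np.float64(75.8839111328125), (98.78840637207031, 64.49642944335938))
```

>>> {"method": "play_rows", "body": {"motion": [[[0.003, -0.002, 0.15, 0, 0, 0, 1], [0.005, -0.003, 0.3, 0, 0, 0, 1], [0.005, -0.003, 0.329, 0, 0, 0, 1], [0.005, -0.003, 0.329, 0, 0, 0, 1], [0.005, -0.003, 0.329, 0, 0, 0, 1]]]}}

```text
time_s: 17.8
ee_pos: [0.6239, -0.1274, 0.0229]
eef_rot: [3.14, 0.523, 1.321]
force: [0.6, -0.3, -0.6]
grip_width: 0.0942
grip_force: 0.0
```

>>> {"method": "play_rows", "body": {"motion": [[[0, 0, 0, 0, 0, 0, -1], [0, 0, 0, 0, 0, 0, -1], [0, 0, 0, 0, 0, 0, -1], [0, 0, 0, 0, 0, 0, -1], [0, 0, 0, 0, 0, 0, -1], [0, 0, 0, 0, 0, 0, -1], [0, 0, 0, 0, 0, 0, -1], [0, 0, 0, 0, 0, 0, -1]]], "grip_force": 30}}

```text
time_s: 18.6
ee_pos: [0.6232, -0.1277, 0.0212]
eef_rot: [-3.141, 0.523, 1.322]
force: [-0.7, 2.0, 4.6]
grip_width: 0.0633
grip_force: 30.1
```

```bash
python3 - <<'E'
from h import *
p,r,o=pose(); print(o["time_s"],p,o["grip_width"],o["grip_force"],o["force"].round(1))
g,G=grasp([.6126,-.1698],75.6); d=p-g; a=np.radians(75.6); print(d, "xt",XT+d[:2]@[np.cos(a),np.sin(a)],"zt",p[2])
xt,zt=.0435,.0220
q,Q=place(2,.06,.002,xt,zt); q2=place(2,.006,.002,xt,zt)[0]; print(q)
w=np.array([.56,-.05,.23])
plan((w,r),((.49,q[1]-.06,.23),Q),(q,Q),(q2,Q))
E
```

```text
18.6 [ 0.62323968 -0.12771563  0.02122607] 0.06329025637960971 30.113403902796563 [-0.7  2.   4.6]
[-0.00030268 -0.00053329 -0.00177393] xt 0.043408191605319425 zt 0.02122606526674673
[0.49037643 0.1629455  0.1644513 ]
[-0.2104, -0.3219, -0.8427, 0.0, 0.0, 0.0] mm 232 deg 0.0
[0.4537, -0.4223, -0.2617, 0.0035, 0.1934, -0.0403] mm 168 deg 71.1
[0.0153, -0.001, 0.3551, 0.0, 0.0, 0.0] mm 89 deg 0.0
[-0.1871, 0.0, 0.108, 0.0, 0.0, 0.0] mm 54 deg 0.0
```

>>> {"method": "play_rows", "body": {"motion": [[[-0.05, -0.08, -0.2, 0, 0, 0, -1], [-0.1, -0.16, -0.4, 0, 0, 0, -1], [-0.21, -0.322, -0.843, 0, 0, 0, -1], [-0.21, -0.322, -0.843, 0, 0, 0, -1], [-0.21, -0.322, -0.843, 0, 0, 0, -1], [-0.21, -0.322, -0.843, 0, 0, 0, -1], [-0.21, -0.322, -0.843, 0, 0, 0, -1]]]}}

```text
time_s: 19.3
ee_pos: [0.56, -0.05, 0.2295]
eef_rot: [3.142, 0.523, 1.322]
force: [-0.5, -0.1, -1.1]
grip_width: 0.0641
grip_force: 30.0
```

>>> {"method": "play_rows", "body": {"motion": [[[0.454, -0.422, -0.262, 0.0035, 0.1934, -0.0403, -1], [0.454, -0.422, -0.262, 0.0035, 0.1934, -0.0403, -1], [0.454, -0.422, -0.262, 0.0035, 0.1934, -0.0403, -1], [0.454, -0.422, -0.262, 0.0035, 0.1934, -0.0403, -1], [0.454, -0.422, -0.262, 0.0035, 0.1934, -0.0403, -1], [0.454, -0.422, -0.262, 0.0035, 0.1934, -0.0403, -1], [0.454, -0.422, -0.262, 0.0035, 0.1934, -0.0403, -1], [0.454, -0.422, -0.262, 0.0035, 0.1934, -0.0403, -1], [0.454, -0.422, -0.262, 0.0035, 0.1934, -0.0403, -1], [0.454, -0.422, -0.262, 0.0035, 0.1934, -0.0403, -1]]]}}

```text
time_s: 20.3
ee_pos: [0.4899, 0.1017, 0.2274]
eef_rot: [-3.135, -0.699, 1.553]
force: [0.5, -0.3, -0.1]
grip_width: 0.0639
grip_force: 30.0
```

>>> {"method": "play_rows", "body": {"motion": [[[0.015, -0.001, 0.18, 0, 0, 0, -1], [0.015, -0.001, 0.355, 0, 0, 0, -1], [0.015, -0.001, 0.355, 0, 0, 0, -1], [0.015, -0.001, 0.355, 0, 0, 0, -1]]]}}

```text
time_s: 20.7
ee_pos: [0.4902, 0.1633, 0.1637]
eef_rot: [-3.139, -0.697, 1.56]
force: [-0.5, -0.7, 0.2]
grip_width: 0.0637
grip_force: 30.0
```

```bash
python3 - <<'E'
from h import *
p,r,o=pose(); print(o["time_s"],p,o["force"].round(1),o["grip_width"])
xt,zt=.0435,.0220
q,Q=place(2,.06,.002,xt,zt); q2=place(2,.006,.002,xt,zt)[0]; print((p-q).round(4),np.degrees((Q.inv()*r).as_rotvec()).round(2))
plan((q2,Q)); held(2)
E
```

```text
20.7 [0.49020154 0.16332288 0.16368764] [-0.5 -0.7  0.2] 0.06369244973585804
[-0.0002  0.0004 -0.0008] [ 0.12 -0.08  0.03]
[-0.1861, 0.001, 0.1049, -0.0003, 0.0002, -0.0001] mm 53 deg 0.1
n 130 lean deg -10.7 underside x at floor line 77.5 slot back 6 z range 0.058 0.174 y [-0.029  0.03 ]
```

>>> {"method": "play_rows", "body": {"motion": [[[-0.05, 0, 0.028, 0, 0, 0, -1], [-0.1, 0, 0.057, 0, 0, 0, -1], [-0.15, 0.001, 0.085, 0, 0, 0, -1], [-0.186, 0.001, 0.105, 0, 0, 0, -1], [-0.186, 0.001, 0.105, 0, 0, 0, -1]]]}}

```text
time_s: 21.25
ee_pos: [0.4901, 0.1436, 0.1127]
eef_rot: [-3.138, -0.698, 1.557]
force: [1.5, -0.9, -1.2]
grip_width: 0.0637
grip_force: 30.0
```

>>> {"method": "play_rows", "body": {"motion": [[[-0.007, 0, 0.004, 0, 0, 0, -1], [-0.014, 0, 0.008, 0, 0, 0, -1], [-0.014, 0, 0.008, 0, 0, 0, -1]]]}}

```text
time_s: 21.55
ee_pos: [0.4906, 0.1429, 0.1107]
eef_rot: [3.141, -0.698, 1.561]
force: [-1.4, -0.0, -2.1]
grip_width: 0.0639
grip_force: 30.0
```

>>> {"method": "play_rows", "body": {"motion": [[[-0.006, 0, 0.003, 0, 0, 0, -1], [-0.006, 0, 0.003, 0, 0, 0, -1]]]}}

```text
time_s: 21.75
ee_pos: [0.4905, 0.1422, 0.109]
eef_rot: [3.141, -0.698, 1.56]
force: [0.4, 0.2, -0.8]
grip_width: 0.0638
grip_force: 30.0
```

>>> {"method": "play_rows", "body": {"motion": [[[-0.006, 0, 0.003, 0, 0, 0, -1], [-0.006, 0, 0.003, 0, 0, 0, -1]]]}}

```text
time_s: 21.95
ee_pos: [0.4906, 0.1419, 0.1083]
eef_rot: [3.141, -0.7, 1.561]
force: [-2.3, 1.8, 7.7]
grip_width: 0.0636
grip_force: 30.0
```

>>> {"method": "play_rows", "body": {"motion": [[[-0.005, 0, 0.003, 0, 0, 0, -1], [-0.005, 0, 0.003, 0, 0, 0, -1]]]}}

```text
time_s: 22.15
ee_pos: [0.4907, 0.142, 0.108]
eef_rot: [3.14, -0.702, 1.562]
force: [-5.9, 3.2, 19.1]
grip_width: 0.064
grip_force: 30.0
```

On the floor. Release and back off.

>>> {"method": "play_rows", "body": {"motion": [[[0.006, 0, -0.003, 0, 0, 0, -1], [0.006, 0, -0.003, 0, 0, 0, 0.8], [0.006, 0, -0.003, 0, 0, 0, 0.8], [0.006, 0, -0.003, 0, 0, 0, 0.8], [0.006, 0, -0.003, 0, 0, 0, 0.8], [0.006, 0, -0.1, 0, 0, 0, 0.8], [0.006, 0, -0.25, 0, 0, 0, 0.8], [0.006, 0, -0.4, 0, 0, 0, 1], [0.006, 0, -0.4, 0, 0, 0, 1]]]}}

```text
time_s: 23.05
ee_pos: [0.4913, 0.0757, 0.1867]
eef_rot: [3.135, -0.697, 1.562]
force: [0.4, -0.1, -0.0]
grip_width: 0.0935
grip_force: 0.0
```

```bash
python3 - <<'E'
from h import *
p,r,o=pose(); print(o["time_s"],p)
c,W,T=wcam("w6"); 
c=camera("top")
for q in plates(c,cloud(c)): print(q[:3])
g,G=grasp([.6240,-.3245],71); z=G.as_matrix()[:,2]; print(g)
plan(((.52,-.06,.29),down(85)),((.59,-.2,.22),down(75)),(g-.08*z,G),(g,G))
E
```

```text
23.05 [0.49126707 0.07574549 0.18671345]
(array([ 0.62425085, -0.32485828]), np.float64(71.3351058959961), (100.7982177734375, 63.79599380493164))
[ 0.638325   -0.28289718  0.023     ]
[-0.1475, 0.1269, -0.679, -0.0041, -0.111, 0.0116] mm 177 deg 40.2
[-0.5335, 0.3277, 0.28, 0.0, -0.0, 0.0278] mm 171 deg 10.0
[-0.1107, 0.2837, 0.5109, 0.0029, -0.0833, 0.0109] mm 149 deg 30.3
[0.0, 0.0, 0.32, 0.0, 0.0, 0.0] mm 80 deg 0.0
```

View pics/w6.png

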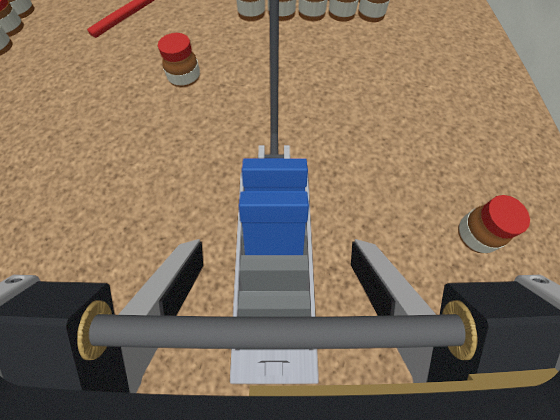

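>>> {"method": "play_rows", "body": {"motion": [[[-0.148, 0.127, -0.679, -0.004, -0.111, 0.0116, 1], [-0.148, 0.127, -0.679, -0.004, -0.111, 0.0116, 1], [-0.148, 0.127, -0.679, -0.004, -0.111, 0.0116, 1], [-0.148, 0.127, -0.679, -0.004, -0.111, 0.0116, 1], [-0.148, 0.127, -0.679, -0.004, -0.111, 0.0116, 1], [-0.148, 0.127, -0.679, -0.004, -0.111, 0.0116, 1], [-0.148, 0.127, -0.679, -0.004, -0.111, 0.0116, 1]]]}}

```text
time_s: 23.85
ee_pos: [0.5199, -0.0586, 0.2885]
eef_rot: [-3.138, -0.003, 1.487]
force: [0.5, -0.0, -0.2]
grip_width: 0.0942
grip_force: 0.0
```

>>> {"method": "play_rows", "body": {"motion": [[[-0.534, 0.328, 0.28, 0, 0, 0.0278, 1], [-0.534, 0.328, 0.28, 0, 0, 0.0278, 1], [-0.534, 0.328, 0.28, 0, 0, 0.0278, 1], [-0.534, 0.328, 0.28, 0, 0, 0.0278, 1], [-0.534, 0.328, 0.28, 0, 0, 0.0278, 1], [-0.534, 0.328, 0.28, 0, 0, 0.0278, 1]]]}}

```text
time_s: 24.45
ee_pos: [0.5898, -0.1998, 0.2188]
eef_rot: [-3.138, -0.002, 1.309]
force: [-0.6, 1.0, 0.7]
grip_width: 0.094
grip_force: 0.0
```

>>> {"method": "play_rows", "body": {"motion": [[[-0.111, 0.284, 0.511, 0.0029, -0.0833, 0.0109, 1], [-0.111, 0.284, 0.511, 0.0029, -0.0833, 0.0109, 1], [-0.111, 0.284, 0.511, 0.0029, -0.0833, 0.0109, 1], [-0.111, 0.284, 0.511, 0.0029, -0.0833, 0.0109, 1], [-0.111, 0.284, 0.511, 0.0029, -0.0833, 0.0109, 1], [-0.111, 0.284, 0.511, 0.0029, -0.0833, 0.0109, 1], [-0.111, 0.284, 0.511, 0.0029, -0.0833, 0.0109, 1]]]}}

```text
time_s: 25.15
ee_pos: [0.652, -0.2453, 0.0949]
eef_rot: [3.138, 0.521, 1.238]
force: [-0.0, 0.3, -0.2]
grip_width: 0.0943
grip_force: 0.0
```

```bash
python3 - <<'E'
from h import *
p,r,o=pose(); print(o["time_s"],p,o["qpos"].round(3))
c,W,T=wcam("w7")
for q in plates(c,W): print(q)
g,G=grasp([.6240,-.3245],71); plan((g,G))
c=camera("top"); save("t7",c)
for q in plates(c,cloud(c)): print(q[:3])
E
```

```text
25.15 [ 0.65198226 -0.24530244  0.09492727] [-0.233  0.795  1.159 -0.543  1.286  0.281]
(array([ 0.62363049, -0.32440521]), np.float64(70.64732360839844), (101.71546936035156, 63.51968002319336), 4897, np.float64(0.008214290292868742), array([ 637.26182863, -285.94156419]))
[0.0052, -0.0032, 0.3281, 0.0004, -0.0003, -0.0002] mm 82 deg 0.2
(array([ 0.6238194 , -0.32468152]), np.float64(70.8444595336914), (100.46817779541016, 64.2181167602539))
```

>>> {"method": "play_rows", "body": {"motion": [[[0.003, -0.002, 0.15, 0, 0, 0, 1], [0.005, -0.003, 0.3, 0, 0, 0, 1], [0.005, -0.003, 0.326, 0, 0, 0, 1], [0.005, -0.003, 0.326, 0, 0, 0, 1], [0.005, -0.003, 0.326, 0, 0, 0, 1]]]}}

```text
time_s: 25.75
ee_pos: [0.6381, -0.2825, 0.0221]
eef_rot: [3.141, 0.523, 1.239]
force: [0.3, -0.2, 1.6]
grip_width: 0.0941
grip_force: 0.0
```

>>> {"method": "play_rows", "body": {"motion": [[[0, 0, 0, 0, 0, 0, -1], [0, 0, 0, 0, 0, 0, -1], [0, 0, 0, 0, 0, 0, -1], [0, 0, 0, 0, 0, 0, -1], [0, 0, 0, 0, 0, 0, -1], [0, 0, 0, 0, 0, 0, -1], [0, 0, 0, 0, 0, 0, -1], [0, 0, 0, 0, 0, 0, -1]]], "grip_force": 30}}

```text
time_s: 26.55
ee_pos: [0.638, -0.2822, 0.021]
eef_rot: [-3.141, 0.524, 1.241]
force: [-0.9, 1.1, 3.5]
grip_width: 0.064
grip_force: 30.7
```

```bash
python3 - <<'E'
from h import *
p,r,o=pose(); print(o["time_s"],p,o["grip_width"],o["grip_force"],o["force"].round(1))
g,G=grasp([.6238,-.3244],70.8); d=p-g; a=np.radians(70.8); print(d, "xt",XT+d[:2]@[np.cos(a),np.sin(a)],"zt",p[2])
xt,zt=.0435,.0220
q,Q=place(1,.06,.002,xt,zt); q2=place(1,.006,.002,xt,zt)[0]; print(q)
plan(((.58,-.14,.2),r),((.54,-.04,.23),down(89)),((.49,q[1]-.06,.23),Q),(q,Q),(q2,Q))
E
```

```text
26.55 [ 0.63799844 -0.28218805  0.02104897] 0.06397955355133553 30.745054548606277 [-0.9  1.1  3.5]
[-0.00027169  0.00065939 -0.00195103] xt 0.04453336423358227 zt 0.02104896913862244
[0.48997851 0.12494758 0.1644513 ]
[0.0427, -0.4047, -0.8509, 0.0, 0.0, 0.0] mm 236 deg 0.0
[0.2227, -0.2813, -0.2669, -0.0132, 0.0827, -0.0487] mm 112 deg 34.9
[0.4162, -0.2073, -0.0, 0.0004, 0.1111, -0.0011] mm 116 deg 40.0
[0.0153, -0.0026, 0.3551, 0.0, 0.0, 0.0] mm 89 deg 0.0
[-0.1871, 0.0, 0.108, 0.0, 0.0, 0.0] mm 54 deg 0.0
```

>>> {"method": "play_rows", "body": {"motion": [[[0.005, -0.08, -0.2, 0, 0, 0, -1], [0.02, -0.2, -0.4, 0, 0, 0, -1], [0.043, -0.405, -0.851, 0, 0, 0, -1], [0.043, -0.405, -0.851, 0, 0, 0, -1], [0.043, -0.405, -0.851, 0, 0, 0, -1], [0.043, -0.405, -0.851, 0, 0, 0, -1], [0.043, -0.405, -0.851, 0, 0, 0, -1]]]}}

```text
time_s: 27.25
ee_pos: [0.5799, -0.14, 0.1993]
eef_rot: [-3.14, 0.524, 1.241]
force: [-0.6, -0.7, -1.0]
grip_width: 0.0638
grip_force: 30.0
```

>>> {"method": "play_rows", "body": {"motion": [[[0.223, -0.281, -0.267, -0.0132, 0.0827, -0.0487, -1], [0.223, -0.281, -0.267, -0.0132, 0.0827, -0.0487, -1], [0.223, -0.281, -0.267, -0.0132, 0.0827, -0.0487, -1], [0.223, -0.281, -0.267, -0.0132, 0.0827, -0.0487, -1], [0.223, -0.281, -0.267, -0.0132, 0.0827, -0.0487, -1], [0.223, -0.281, -0.267, -0.0132, 0.0827, -0.0487, -1]]]}}

```text
time_s: 27.85
ee_pos: [0.5397, -0.0414, 0.2282]
eef_rot: [-3.138, 0.002, 1.549]
force: [-0.1, -0.4, -1.1]
grip_width: 0.0636
grip_force: 30.0
```

>>> {"method": "play_rows", "body": {"motion": [[[0.416, -0.207, 0, 0.0004, 0.1111, -0.0011, -1], [0.416, -0.207, 0, 0.0004, 0.1111, -0.0011, -1], [0.416, -0.207, 0, 0.0004, 0.1111, -0.0011, -1], [0.416, -0.207, 0, 0.0004, 0.1111, -0.0011, -1], [0.416, -0.207, 0, 0.0004, 0.1111, -0.0011, -1], [0.416, -0.207, 0, 0.0004, 0.1111, -0.0011, -1], [0.416, -0.207, 0, 0.0004, 0.1111, -0.0011, -1]]]}}

```text
time_s: 28.55
ee_pos: [0.49, 0.0647, 0.2287]
eef_rot: [-3.137, -0.694, 1.557]
force: [0.4, -0.2, -1.0]
grip_width: 0.0632
grip_force: 30.0
```

>>> {"method": "play_rows", "body": {"motion": [[[0.015, -0.003, 0.18, 0, 0, 0, -1], [0.015, -0.003, 0.355, 0, 0, 0, -1], [0.015, -0.003, 0.355, 0, 0, 0, -1], [0.015, -0.003, 0.355, 0, 0, 0, -1]]]}}

```text
time_s: 28.95
ee_pos: [0.4898, 0.1257, 0.1644]
eef_rot: [-3.14, -0.696, 1.562]
force: [-0.4, -0.3, -0.9]
grip_width: 0.0637
grip_force: 30.0
```

```bash
python3 - <<'E'
from h import *
p,r,o=pose(); print(o["time_s"],p,o["force"].round(1),o["grip_width"])
xt,zt=.0435,.0220
q,Q=place(1,.06,.002,xt,zt); q2=place(1,.006,.002,xt,zt)[0]; print((p-q).round(4),np.degrees((Q.inv()*r).as_rotvec()).round(2))
plan((q2,Q))
c=camera("top"); print([x[:3] for x in plates(c,cloud(c))])
E
```

```text
28.95 [0.489771   0.12567003 0.16435904] [-0.4 -0.3 -0.9] 0.06366019298744342
[-0.0002  0.0007 -0.0001] [ 0.14 -0.11 -0.08]
[-0.1888, 0.0009, 0.1062, -0.0004, 0.0003, 0.0002] mm 54 deg 0.2
[]
```

>>> {"method": "play_rows", "body": {"motion": [[[-0.05, 0, 0.028, 0, 0, 0, -1], [-0.1, 0, 0.057, 0, 0, 0, -1], [-0.15, 0.001, 0.085, 0, 0, 0, -1], [-0.189, 0.001, 0.106, 0, 0, 0, -1], [-0.189, 0.001, 0.106, 0, 0, 0, -1]]]}}

```text
time_s: 29.5
ee_pos: [0.4895, 0.1051, 0.1119]
eef_rot: [-3.138, -0.699, 1.557]
force: [0.7, -0.7, -0.2]
grip_width: 0.0634
grip_force: 30.0
```

>>> {"method": "play_rows", "body": {"motion": [[[-0.007, 0, 0.004, 0, 0, 0, -1], [-0.016, 0, 0.009, 0, 0, 0, -1], [-0.016, 0, 0.009, 0, 0, 0, -1]]]}}

```text
time_s: 29.8
ee_pos: [0.4902, 0.1042, 0.1096]
eef_rot: [3.141, -0.699, 1.561]
force: [0.6, -1.0, 0.6]
grip_width: 0.0637
grip_force: 30.0
```

>>> {"method": "play_rows", "body": {"motion": [[[-0.006, 0, 0.003, 0, 0, 0, -1], [-0.006, 0, 0.003, 0, 0, 0, -1]]]}}

```text
time_s: 30.0
ee_pos: [0.4903, 0.1041, 0.1093]
eef_rot: [3.14, -0.701, 1.562]
force: [-4.4, 1.3, 14.4]
grip_width: 0.0637
grip_force: 30.0
```

>>> {"method": "play_rows", "body": {"motion": [[[0.004, 0, -0.002, 0, 0, 0, -1], [0.004, 0, -0.002, 0, 0, 0, 0.8], [0.004, 0, -0.002, 0, 0, 0, 0.8], [0.004, 0, -0.002, 0, 0, 0, 0.8], [0.004, 0, -0.002, 0, 0, 0, 0.8], [0.004, 0, -0.1, 0, 0, 0, 0.8], [0.004, 0, -0.25, 0, 0, 0, 0.8], [0.004, 0, -0.5, 0, 0, 0, 1], [0.004, 0, -0.8, 0, 0, 0, 1], [0.004, 0, -0.8, 0, 0, 0, 1]]]}}

```text
time_s: 31.0
ee_pos: [0.4886, -0.0261, 0.2638]
eef_rot: [3.14, -0.697, 1.561]
force: [0.6, -0.2, 0.2]
grip_width: 0.0938
grip_force: 0.0
```

```bash
python3 - <<'E'
from h import *
p,r,o=pose(); print(o["time_s"],p)
c,W,T=wcam("w8")
hsv=cv2.cvtColor(c["frame"],cv2.COLOR_RGB2HSV); m=cv2.inRange(hsv,(100,90,30),(130,255,255))>0
q=W[m&(W[...,2]<.14)&(np.abs(W[...,0]-.49)<.06)]-RK
for a,b in((-.03,.008),(.008,.046),(.046,.09)):
    s=q[(q[:,1]>a)&(q[:,1]<b)]; t=s[s[:,2]>np.percentile(s[:,2],60)]
    print(len(s),"top z",np.percentile(s[:,2],[95,99]).round(4),"y at top",np.percentile(t[:,1],[2,98]).round(4))
plan(((.49,.05,.4),down(89.5)),((.49,.26,.41),down(89.5)),(knob(2.04)+[0,0,.11],down(89.5)))
E
```

```text
31.0 [ 0.48859359 -0.02608111  0.26382414]
2218 top z [0.1105 0.1115] y at top [-0.0177  0.0051]
1172 top z [0.1109 0.1116] y at top [0.0226 0.0378]
1060 top z [0.1104 0.1113] y at top [0.0596 0.0748]
[0.5812, 0.0008, -0.2056, 0.0011, -0.1107, -0.0002] mm 154 deg 39.8
[0.84, -0.0073, -0.04, 0.0, 0.0, 0.0] mm 210 deg 0.0
[0.3849, 0.0062, 0.0283, 0.0, 0.0, 0.0] mm 97 deg 0.0
```

View pics/w8.png

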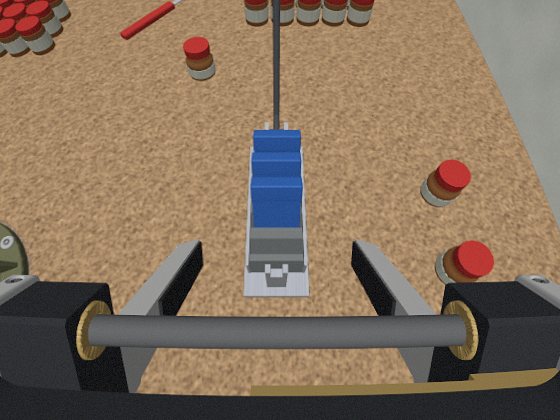

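>>> {"method": "play_rows", "body": {"motion": [[[0.581, 0.001, -0.206, 0.001, -0.1107, 0, 1], [0.581, 0.001, -0.206, 0.001, -0.1107, 0, 1], [0.581, 0.001, -0.206, 0.001, -0.1107, 0, 1], [0.581, 0.001, -0.206, 0.001, -0.1107, 0, 1], [0.581, 0.001, -0.206, 0.001, -0.1107, 0, 1], [0.581, 0.001, -0.206, 0.001, -0.1107, 0, 1], [0.581, 0.001, -0.206, 0.001, -0.1107, 0, 1]]]}}

```text
time_s: 31.75
ee_pos: [0.4897, 0.0542, 0.3938]
eef_rot: [-3.135, -0.006, 1.564]
force: [0.4, -0.8, -0.3]
grip_width: 0.0938
grip_force: 0.0
```

>>> {"method": "play_rows", "body": {"motion": [[[0.84, -0.007, -0.04, 0, 0, 0, 1], [0.84, -0.007, -0.04, 0, 0, 0, 1], [0.84, -0.007, -0.04, 0, 0, 0, 1], [0.84, -0.007, -0.04, 0, 0, 0, 1], [0.84, -0.007, -0.04, 0, 0, 0, 1], [0.84, -0.007, -0.04, 0, 0, 0, 1]]]}}

```text
time_s: 32.35
ee_pos: [0.49, 0.264, 0.404]
eef_rot: [-3.133, -0.004, 1.564]
force: [0.4, 0.3, -0.0]
grip_width: 0.0939
grip_force: 0.0
```

>>> {"method": "play_rows", "body": {"motion": [[[0.385, 0.006, 0.028, 0, 0, 0, 1], [0.385, 0.006, 0.028, 0, 0, 0, 1], [0.385, 0.006, 0.028, 0, 0, 0, 1], [0.385, 0.006, 0.028, 0, 0, 0, 1]]]}}

```text
time_s: 32.75
ee_pos: [0.4928, 0.3586, 0.3976]
eef_rot: [-3.134, -0.003, 1.562]
force: [-0.4, 0.9, -0.9]
grip_width: 0.0938
grip_force: 0.0
```

```bash
python3 - <<'E'
from h import *
p,r,o=pose(); print(o["time_s"],p,o["eef_rot"])
D=down(89.5); plan(([.4922,.3593,.293],D))
def arc(a,b,n):
    for t in np.linspace(a,b,n+1)[1:]: print(round(t,2),np.round(rel(knob(a),D,knob(t),D)[:3],3).tolist())
arc(2.05,1.42,8);arc(1.42,.79,8);arc(.79,.15,8);arc(.15,-.01,4)
E
```

```text
32.75 [0.49275868 0.3585627  0.39763245] [-3.13423905e+00 -2.77961884e-03  1.56169861e+00]
[0.0018, 0.0008, 0.4185, -0.0012, -0.0004, -0.0001] mm 105 deg 0.5
1.97 [-0.071, -0.0, -0.037]
1.89 [-0.145, -0.0, -0.068]
1.81 [-0.222, -0.0, -0.094]
1.74 [-0.3, -0.0, -0.113]
1.66 [-0.379, -0.001, -0.126]
1.58 [-0.459, -0.001, -0.133]
1.5 [-0.539, -0.001, -0.134]
1.42 [-0.62, -0.001, -0.128]
1.34 [-0.08, -0.0, 0.012]
1.26 [-0.158, -0.0, 0.03]
1.18 [-0.234, -0.0, 0.055]
1.1 [-0.309, -0.0, 0.085]
1.03 [-0.38, -0.001, 0.121]
0.95 [-0.449, -0.001, 0.163]
0.87 [-0.514, -0.001, 0.21]
0.79 [-0.576, -0.001, 0.262]
0.71 [-0.058, -0.0, 0.058]
0.63 [-0.111, -0.0, 0.12]
0.55 [-0.159, -0.0, 0.186]
0.47 [-0.202, -0.0, 0.255]
0.39 [-0.239, -0.0, 0.328]
0.31 [-0.27, -0.0, 0.404]
0.23 [-0.294, -0.0, 0.481]
0.15 [-0.313, -0.0, 0.561]
0.11 [-0.007, -0.0, 0.04]
0.07 [-0.012, -0.0, 0.081]
0.03 [-0.016, -0.0, 0.121]
-0.01 [-0.018, -0.0, 0.162]
```

>>> {"method": "play_rows", "body": {"motion": [[[0.002, 0.001, 0.2, -0.001, 0, 0, 1], [0.002, 0.001, 0.418, -0.001, 0, 0, 1], [0.002, 0.001, 0.418, -0.001, 0, 0, 1], [0.002, 0.001, 0.418, -0.001, 0, 0, 1]]]}}

```text
time_s: 33.15
ee_pos: [0.4923, 0.3593, 0.2952]
eef_rot: [3.141, -0.003, 1.561]
force: [0.5, 0.6, 0.5]
grip_width: 0.0938
grip_force: 0.0
```

>>> {"method": "play_rows", "body": {"motion": [[[0, 0, 0, 0, 0, 0, -1], [0, 0, 0, 0, 0, 0, -1], [0, 0, 0, 0, 0, 0, -1], [0, 0, 0, 0, 0, 0, -1], [0, 0, 0, 0, 0, 0, -1], [0, 0, 0, 0, 0, 0, -1], [0, 0, 0, 0, 0, 0, -1], [0, 0, 0, 0, 0, 0, -1], [0, 0, 0, 0, 0, 0, -1]]], "grip_force": 15}}

```text
time_s: 34.05
ee_pos: [0.4918, 0.3608, 0.2938]
eef_rot: [3.141, -0.003, 1.563]
force: [3.1, 0.2, -0.0]
grip_width: 0.0319
grip_force: 15.0
```

>>> {"method": "play_rows", "body": {"motion": [[[-0.071, 0, -0.037, 0, 0, 0, -1], [-0.145, 0, -0.068, 0, 0, 0, -1], [-0.222, 0, -0.094, 0, 0, 0, -1], [-0.3, 0, -0.113, 0, 0, 0, -1], [-0.379, -0.001, -0.126, 0, 0, 0, -1], [-0.459, -0.001, -0.133, 0, 0, 0, -1], [-0.539, -0.001, -0.134, 0, 0, 0, -1], [-0.62, -0.001, -0.128, 0, 0, 0, -1], [-0.62, -0.001, -0.128, 0, 0, 0, -1]]]}}

```text
time_s: 34.95
ee_pos: [0.4903, 0.2033, 0.3259]
eef_rot: [3.14, -0.003, 1.56]
force: [3.9, -0.1, 0.7]
grip_width: 0.032
grip_force: 15.0
```

>>> {"method": "play_rows", "body": {"motion": [[[-0.08, 0, 0.012, 0, 0, 0, -1], [-0.158, 0, 0.03, 0, 0, 0, -1], [-0.234, 0, 0.055, 0, 0, 0, -1], [-0.309, 0, 0.085, 0, 0, 0, -1], [-0.38, -0.001, 0.121, 0, 0, 0, -1], [-0.449, -0.001, 0.163, 0, 0, 0, -1], [-0.514, -0.001, 0.21, 0, 0, 0, -1], [-0.576, -0.001, 0.262, 0, 0, 0, -1], [-0.576, -0.001, 0.262, 0, 0, 0, -1]]]}}

```text
time_s: 35.85
ee_pos: [0.4888, 0.0601, 0.259]
eef_rot: [3.141, -0.002, 1.561]
force: [5.0, -1.8, -1.2]
grip_width: 0.0319
grip_force: 15.0
```

```bash
python3 - <<'E'
from h import *
p,r,o=pose(); print(o["time_s"],p,o["force"].round(1),o["grip_width"],knob(.79)-p)
E
```

```text
35.85 [0.48884024 0.06010291 0.25897817] [ 5.  -1.8 -1.2] 0.03186713455898474 [ 0.0004542  -0.00047624 -0.00079963]
```

>>> {"method": "play_rows", "body": {"motion": [[[-0.058, 0, 0.058, 0, 0, 0, -1], [-0.111, 0, 0.12, 0, 0, 0, -1], [-0.159, 0, 0.186, 0, 0, 0, -1], [-0.202, 0, 0.255, 0, 0, 0, -1], [-0.239, 0, 0.328, 0, 0, 0, -1], [-0.27, 0, 0.404, 0, 0, 0, -1], [-0.294, 0, 0.481, 0, 0, 0, -1], [-0.313, 0, 0.561, 0, 0, 0, -1], [-0.313, 0, 0.561, 0, 0, 0, -1]]]}}

```text
time_s: 36.75
ee_pos: [0.4881, -0.0165, 0.1176]
eef_rot: [3.141, -0.003, 1.562]
force: [4.6, -1.3, -0.4]
grip_width: 0.0319
grip_force: 15.0
```

>>> {"method": "play_rows", "body": {"motion": [[[-0.004, 0, 0.02, 0, 0, 0, -1], [-0.007, 0, 0.04, 0, 0, 0, -1], [-0.01, 0, 0.06, 0, 0, 0, -1], [-0.012, 0, 0.081, 0, 0, 0, -1], [-0.014, 0, 0.1, 0, 0, 0, -1], [-0.016, 0, 0.121, 0, 0, 0, -1], [-0.016, 0, 0.121, 0, 0, 0, -1]]]}}

```text
time_s: 37.45
ee_pos: [0.4881, -0.0197, 0.088]
eef_rot: [3.141, -0.003, 1.563]
force: [4.7, -0.1, -0.8]
grip_width: 0.0317
grip_force: 15.0
```

```bash
python3 - <<'E'
from h import *
p,r,o=pose(); print(o["time_s"],p,o["force"].round(1),o["grip_width"],knob(0)-p)
E
```

```text
37.45 [ 0.48810835 -0.01974053  0.08804213] [ 4.7 -0.1 -0.8] 0.031655138523117084 [ 0.00032088 -0.00325125 -0.00804213]
```

>>> {"method": "play_rows", "body": {"motion": [[[-0.001, 0, 0.012, 0, 0, 0, -1], [-0.001, 0, 0.022, 0, 0, 0, -1], [-0.001, 0, 0.022, 0, 0, 0, -1]]]}}

```text
time_s: 37.75
ee_pos: [0.4882, -0.02, 0.0842]
eef_rot: [3.141, -0.003, 1.563]
force: [-4.0, 0.3, 15.1]
grip_width: 0.032
grip_force: 15.0
```

>>> {"method": "play_rows", "body": {"motion": [[[0, 0, 0.008, 0, 0, 0, -1], [0, 0, 0.01, 0, 0, 0, -1], [0, 0, 0.01, 0, 0, 0, -1]]]}}

```text
time_s: 38.05
ee_pos: [0.4883, -0.0201, 0.0822]
eef_rot: [3.141, -0.003, 1.563]
force: [-6.8, 0.1, 21.0]
grip_width: 0.0321
grip_force: 15.0
```

>>> {"method": "play_rows", "body": {"motion": [[[0, 0, 0.005, 0, 0, 0, -1], [0, 0, 0.005, 0, 0, 0, -1], [0, 0, 0.005, 0, 0, 0, -1]]]}}

```text
time_s: 38.35
ee_pos: [0.4883, -0.0201, 0.0809]
eef_rot: [3.141, -0.003, 1.563]
force: [-8.7, 0.8, 22.3]
grip_width: 0.0315
grip_force: 15.0
```

>>> {"method": "play_rows", "body": {"motion": [[[0, 0, 0, 0, 0, 0, 0.2], [0, 0, 0, 0, 0, 0, 0.4], [0, 0, 0, 0, 0, 0, 0.4], [0, 0, 0, 0, 0, 0, 0.4], [-0.02, 0, -0.3, 0, 0, 0, 0.4], [-0.05, 0, -0.7, 0, 0, 0, 0.4], [-0.05, 0, -0.8, 0, 0, 0, 0.4], [-0.05, 0, -0.8, 0, 0, 0, 0.4]]]}}

```text
time_s: 39.15
ee_pos: [0.4874, -0.0332, 0.281]
eef_rot: [3.141, -0.003, 1.563]
force: [0.2, -0.0, 0.1]
grip_width: 0.0658
grip_force: 0.0
```

```bash
python3 - <<'E'
from h import *
p,r,o=pose(); print(o["time_s"],p,o["force"].round(1))
c,W,T=wcam("w9"); hsv=cv2.cvtColor(c["frame"],cv2.COLOR_RGB2HSV)
d=W[(hsv[...,2]<80)&(abs(W[...,0]-.489)<.022)&(W[...,2]>.05)&(W[...,2]<.16)]-RK
for y in np.arange(-.18,.1,.01):
    s=d[(d[:,1]>y)&(d[:,1]<y+.01)]
    if len(s)>5: print(round(y,3),len(s),(np.percentile(s[:,0],[5,95])+.49).round(3),np.percentile(s[:,2],[50,95]).round(4))
E
```

```text
39.15 [ 0.48743093 -0.03317347  0.28101591] [ 0.2 -0.   0.1]
-0.17 51 [0.476 0.503] [0.0876 0.09  ]
-0.16 197 [0.475 0.502] [0.0926 0.0942]
-0.15 256 [0.475 0.502] [0.0924 0.0945]
-0.14 87 [0.476 0.503] [0.0869 0.0903]
-0.11 51 [0.486 0.493] [0.0936 0.1004]
-0.1 80 [0.486 0.493] [0.1119 0.1209]
-0.09 73 [0.485 0.494] [0.1284 0.1335]
-0.08 20 [0.485 0.494] [0.1327 0.1342]
-0.07 27 [0.485 0.494] [0.1326 0.1342]
-0.06 24 [0.485 0.494] [0.133 0.134]
-0.05 23 [0.485 0.494] [0.1328 0.1343]
-0.04 23 [0.486 0.494] [0.133  0.1341]
-0.03 24 [0.486 0.494] [0.1332 0.135 ]
-0.02 14 [0.491 0.494] [0.1329 0.1341]
-0.01 16 [0.486 0.494] [0.1332 0.1343]
0.0 25 [0.486 0.494] [0.1331 0.1345]
0.01 25 [0.486 0.496] [0.1331 0.1349]
0.02 22 [0.486 0.494] [0.1332 0.1349]
```

View pics/w9.png

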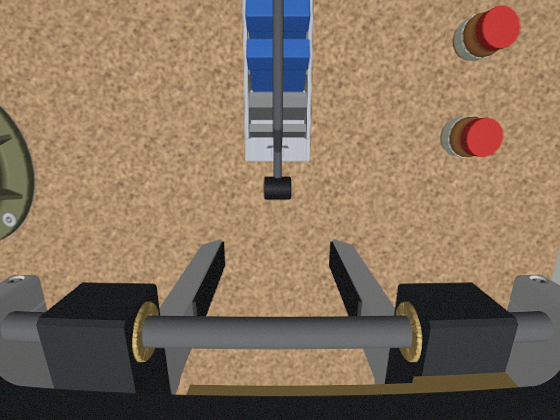

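```bash
python3 - <<'E'
from h import *
c=camera("top"); q=plates(c,cloud(c),(-.3,1.),(-.9,.9)); print([x[:3] for x in q])
if not [x for x in q if not(.4<x[0][0]<.56 and 0<x[0][1]<.28)]: print(workorder.hand_in())
E
```

```text
[]
the job is handed in; nothing more can be done
None
```

The job is handed in: all three plates present stand rib-up in slots 1, 2 and 3, the retaining arm measures home in its catch, and no jar was touched.

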